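# Toy shop demo change-over: rings out, cars in, cover shut

## Robot

A 7-joint arm with a two-finger parallel gripper is mounted at the origin on the work surface. World frame = base frame: x ahead of the robot, y to its left, z up, the work surface at z = 0. Lengths are in m, angles in rad, forces in N, time in s.
With the tool pointing down it reaches from about 0.4 to 0.85 m from the base axis. Payload 4.5 kg.
Tool frame: the origin (TCP) lies midway between the tips of the shut fingers; the grasp point (between the pads) lies 19 mm behind it; z points along the fingers, y is the direction in which the jaws open and shut (so a half turn about z gives the same grasp; the last joint's range is limited). The gripper opens to 88 mm and grips with 3 to 60 N. Pads are 18 mm wide; open, the fingers measure 123 mm over their backs; the gripper's body (75 mm by 187 mm) begins 45 mm behind the grasp point.
Start: joints at [1.185, 0.689, -0.195, 1.565, 0.157, 0.902, -0.215], TCP at [0.255, -0.571, 0.239] pointing down, gripper open.
Joint ranges: [-3.01, 3.01], [-0.46, 2.08], [-1.47, 1.51], [0.13, 2.56], [-1, 4.14], [0.04, 2.09], [-2.66, 2.66]. Speed limits (rad/s): [2.57, 2.57, 3.14, 3.14, 3.14, 3.14, 3.14].

## Interface

Orientations are given as a unit quaternion [x, y, z, w].
In Python, from plant import r, viewer gives the robot as it stands.
- The arm moves only by the tool play_rows, never from a script. Its argument "commands" is a list of rows, each an object with "delta_rot": the turn, a rotation vector about the tool's x, y, z normalised to -1 to 1, where 1 is pi rad, a list of three; "travel": the shift along the tool's x, y, z normalised to -1 to 1, where 1 is 15 cm, a list of three; "gripper": the opening, from -1 (shut) to 1 (fully open). In form: [{"delta_rot": [wx, wy, wz], "travel": [x, y, z], "gripper": gripper}, ...]. A call has 1 to 12 rows; each row is the pose to reach, as a shift and turn from the pose commanded when the call began, along the tool's axes at that moment, turning the shorter way round; what a row does not reach only later rows make up. A row lasts 1/8 s, in which the tool goes at most 62.5 mm and 10.7 degrees, less where a joint would pass 70% of its speed; a pose out of reach is approached as far as the arm can. A call with a number of a shift or a turn outside -1 to 1 is refused whole. A call with a gripper value outside its range is refused whole. The fingers move at their own pace and stop on an object; "force" is the grip in N (left out, the last holds). Time passes only in rows, so rows that repeat a pose let the fingers close. It gives the time, the measured TCP pose, the force and the opening at its end, in the units of the state.
- r.get_state(): the state, without advancing time (a new reading comes with each control period).
- viewer.snapshot(name): name is "scene" or "side" or "wrist"; returns a dict with "color" (420x560x3 uint8, red, green, blue), "z_map" (420x560 float32, m along the optical axis (not along the pixel's ray), 0 where there is no reading), "fx", "fy", "cx", "cy" (pixels), "distortion" ([k1, k2, p1, p2, k3] as OpenCV has them; the pictures are not rectified), "origin" and "attitude" of the camera in the world. Camera axes: x right, y up, looking along -z (the intrinsics and any distortion apply to the point x, -y, -z); pixel columns grow to the right and rows downward; lengths in m; the calibration is good to about 2 mm. A picture is of the moment at which its call begins.
- r.finish_job(): hands the job in, once; it reports no verdict.
Trained networks look in the newest picture that a camera, given by its name, has taken for a name from the list of things; names that differ only in an ending like _2 or _b are one class to them, and where a whole thing is asked for, a point or a joint stands for the part that bears it (a point fixed in the world has none). Each returns a list of dicts, best first, with "conf" (0 to 1); they miss things now and then, are a little off and sometimes report something else, mostly with a low value. They report only what shows in the picture. A call takes as long as a camera call.
- viewer.outline_of(camera, label): "pixels" (420x560 bool, what is visible of it) and "at" ([column, row] in pixels, amid what is visible of it).
- viewer.pinpoint(camera, label): "at" ([column, row] in pixels: a listed point, or the origin of a listed thing).
The state is a dict: "clock": time; "q": joint angles; "qd": joint speeds; "joint_torque": joint torques, N m; "tool_pos": TCP position; "eef_rot": TCP orientation; "contact_force": force on the tool from outside, world axes, zero at the start; "moment": the same for the moment, N m; "opening": opening from 0.0 (shut) to 1.0 (fully open).
Only numpy, scipy, OpenCV 4.12 (cv2) and the standard library are available. Lean on these libraries where they do the work, as an engineer would, in place of code of your own. Each camera call takes 0.05 s, during which the arm holds its last target. There are 200 camera calls.

## Task

Change over the toy shop's demo counter: slide the toy chest's cover all the way open, take out every wooden ring in the chest and stack them all on the stacking toy's post, largest at the bottom and smallest on top, and put every little wooden car from the counter into the chest's compartment. Then slide the cover fully shut again, and leave all the other toys and things on the counter where they are.

Things in the scene. Friction and masses are not known exactly. Their poses are not given: they have to be found in the camera images.
- chest: long plywood toy chest fixed to the counter, 436 x 186 mm, side walls 60 high. Origin: on the counter under the centre of its open-topped compartment. The compartment is 206 (along x) x 170 (along y) inside, walls 8 thick, floor 6 above the counter, rim at 60. Beyond it, towards the chest's +x, the rest of the chest (to x = 325 from the origin) is a closed deck of the same height onto which the cover rides. It stands turned by up to 0.25 rad, differently at each start
- cover (a joint): the flat wooden sliding cover of the chest's compartment (218 x 178, underside at 60, top at 68 mm above the counter). Slide joint in m: 0 = closed fully home, grows as it slides along the chest's +x, 0.214 = fully open (its edge then just clears the compartment) against its stop. Starts closed or a little ajar (up to 0.025). Slides with about 2 N of friction and stays where it is left
- cover_grip (a point): the upright wooden grip bar on the cover: 18 thick (along the chest's x), 70 long (along its y), rising from the cover's top at 68 to 100 mm above the counter. This point is in the middle of the bar, 10 mm below its top. With the cover closed it lies 30 mm to the chest's -x side of the compartment's centre; it moves with the cover. Its axes are the chest's
- stacker: wooden stacking toy fixed to the counter: round base 100 across and 16 thick with an upright post 20 across in its centre, top at 76 mm, chamfered. Origin: centre of the underside; z up
- ring_large: plain wooden stacking ring, 66 mm outside, hole 26, 18 thick, about 25 to 65 g (may be absent). Origin: the ring's centre, half way through its thickness; its z is the ring's axis (both faces are alike). Starts lying flat on the compartment floor in a row of three places 65 mm apart along the chest's x, through the compartment's centre, in any order
- ring_medium: plain wooden stacking ring, 56 mm outside, hole 26, 18 thick, about 25 to 65 g (may be absent). Origin: the ring's centre, half way through its thickness; its z is the ring's axis (both faces are alike). Starts lying flat on the compartment floor in a row of three places 65 mm apart along the chest's x, through the compartment's centre, in any order
- ring_small: plain wooden stacking ring, 46 mm outside, hole 26, 18 thick, about 25 to 65 g (may be absent). Origin: the ring's centre, half way through its thickness; its z is the ring's axis (both faces are alike). Starts lying flat on the compartment floor in a row of three places 65 mm apart along the chest's x, through the compartment's centre, in any order
- car1: plain wooden toy car with fixed wheels that do not turn, 84 long (its x), 40 wide over the wheels (its y, both sides straight and level with the wheels' outer faces up to 26 high), roof at 42 mm (cabin 44 x 34 on top, 6 mm towards -x), about 70 to 120 g (may be absent). Origin: centre of the underside; z up. Starts on the counter in one of the four places beside the chest, any heading
- car2: plain wooden toy car with fixed wheels that do not turn, 84 long (its x), 40 wide over the wheels (its y, both sides straight and level with the wheels' outer faces up to 26 high), roof at 42 mm (cabin 44 x 34 on top, 6 mm towards -x), about 70 to 120 g (may be absent). Origin: centre of the underside; z up. Starts on the counter in one of the four places beside the chest, any heading
- car3: plain wooden toy car with fixed wheels that do not turn, 84 long (its x), 40 wide over the wheels (its y, both sides straight and level with the wheels' outer faces up to 26 high), roof at 42 mm (cabin 44 x 34 on top, 6 mm towards -x), about 70 to 120 g (may be absent). Origin: centre of the underside; z up. Starts on the counter in one of the four places beside the chest, any heading
- tree: small green-painted toy fir tree on a round wooden foot, 44 wide, 100 high mm; a bystander, not to be disturbed. Origin: centre of its underside
- drum: blue toy drum, 75 across, 50 high mm; a bystander, not to be disturbed. Origin: centre of its underside
- globe: snow globe on a dark wooden foot, 60 across, 73 high mm; a bystander, not to be disturbed. Origin: centre of its underside
- gift: red wrapped gift box with white ribbon, 90 x 70 x 45 mm; a bystander, not to be disturbed. Origin: centre of its underside
- boat: yellow toy boat, 100 x 45, mast to 65 high mm; a bystander, not to be disturbed. Origin: centre of its underside
- xylophone: toy xylophone on a wooden board, 160 x 100 x 21 mm; a bystander, not to be disturbed. Origin: centre of its underside
- jar: small lidded jar, 56 across, 75 high mm; a bystander, not to be disturbed. Origin: centre of its underside

How it is judged:
By the outcome, as a careful person would: the job done as asked, in the order asked, and still so for the second after the job is handed in, with the robot touching nothing.
Of ring_large, ring_medium, ring_small only 2 to 3 are there at a start; the rules pass over those that are not, and their reading is None.
Of car1, car2, car3 only 2 to 3 are there at a start; the rules pass over those that are not, and their reading is None.
At some moment in a run one of car1, car2, car3 may be knocked a few centimetres aside while the robot is not near it.
Once in a run the grip may slacken for a moment while it holds something.
It also fails if it takes over 208 s, if anything falls off the work surface, if the arm or the gripper's body presses on something with over 40 N, if the wrist force passes 120 N, or if a joint passes its speed limit or range.

## Working session

There is one attempt and no reset: what is moved stays moved. The work goes in short steps, Python scripts to look and compute and a tool call to move; the robot and the scene stay as the last step left them, time stands still between calls to the robot, and variables do not carry over. Pictures are saved under pics/ and viewed, about 12 in all and at most 16, crops included, and the job is handed in when it is done.

Besides the shell and the picture viewer there is one more tool, called after ">>>" by a JSON object that holds its "method" and its "body". play_rows: Moves the arm, as the interface text tells. Its arguments: {"type":"object","properties":{"commands":{"type":"array","items":{"type":"object","properties":{"delta_rot":{"type":"array","items":{"type":"number","minimum":-1,"maximum":1}},"travel":{"type":"array","items":{"type":"number","minimum":-1,"maximum":1}},"gripper":{"type":"number"}}}},"force":{"type":"number"}},"required":["commands"]}

```bash
ls; mkdir -p pics; cat > h.py <<'E'
import numpy as np, cv2
from scipy.spatial.transform import Rotation as R
from plant import r, viewer
def Rm(a):
    a=np.array(a,float)
    return a if a.shape==(3,3) else R.from_quat(a).as_matrix()
def rays(s,px):
    K=np.array([[s['fx'],0,s['cx']],[0,s['fy'],s['cy']],[0,0,1.]])
    u=cv2.undistortPoints(np.array(px,float).reshape(-1,1,2),K,np.array(s['distortion'],float))[:,0]
    return np.c_[u[:,0],-u[:,1],-np.ones(len(u))]
def at_depth(s,px):
    px=np.array(px,float).reshape(-1,2);d=rays(s,px)
    z=s['z_map'][px[:,1].round().astype(int),px[:,0].round().astype(int)]
    return (d*z[:,None])@Rm(s['attitude']).T+np.array(s['origin'])
def at_z(s,px,h):
    d=rays(s,px)@Rm(s['attitude']).T;o=np.array(s['origin'])
    return o+d*((h-o[2])/d[:,2])[:,None]
def cloud(s,mask=None):
    m=s['z_map']>0
    if mask is not None:m&=mask
    v,u=np.nonzero(m);return at_depth(s,np.c_[u,v])
def project(s,P):
    c=(np.array(P,float).reshape(-1,3)-np.array(s['origin']))@Rm(s['attitude'])
    c=c*[1,-1,-1];K=np.array([[s['fx'],0,s['cx']],[0,s['fy'],s['cy']],[0,0,1.]])
    return cv2.projectPoints(c,np.zeros(3),np.zeros(3),K,np.array(s['distortion'],float))[0][:,0]
def save(s,n):cv2.imwrite('pics/'+n,s['color'][:,:,::-1])
def tool():
    s=r.get_state();return np.array(s['tool_pos']),Rm(s['eef_rot'])
def pose():
    p,M=tool();print('t',r.get_state()['clock'],'tcp',p.round(4),'yaw_y',np.degrees(np.arctan2(M[1,1],M[0,1])).round(2),'x',M[:,0].round(3),'y',M[:,1].round(3),'z',M[:,2].round(3),'q',np.round(r.get_state()['q'],2))
def go(P,jaw=None):
    """print travel (units) and z turn to get TCP to P with jaw axis (y) at angle jaw (rad, mod pi)"""
    p,M=tool();t=M.T@(np.array(P)-p)/.15
    w=0
    Rt=M
    if jaw is not None:
        for k in (0,np.pi):
            y=np.array([np.cos(jaw+k),np.sin(jaw+k),0]);z=np.array([0,0,-1.]);x=np.cross(y,z)
            Rt=np.c_[x,y,z];w=R.from_matrix(M.T@Rt).as_rotvec()/np.pi;print(' rot',w.round(3),end='')
    print(' travel',t.round(3))
E
python3 - <<'E'
from h import *
pose()
for c in ('scene','side'):
    s=viewer.snapshot(c);save(s,c+'0.png');print(c,s['origin'],Rm(s['attitude']).round(2).tolist())
    for n in ['chest','cover_grip','stacker','car1','tree','drum','globe','gift','boat','xylophone','jar']:
        for o in viewer.outline_of(c,n)[:4]:
            if o['conf']<.3:continue
            P=cloud(s,o['pixels']); 
            if len(P): print(n,round(o['conf'],2),np.round(o['at']),P.shape[0],np.median(P,0).round(3),'top',np.percentile(P[:,2],98).round(3))
E
```

```text
pics
t 0.0 tcp [ 0.2544 -0.5702  0.2379] yaw_y -65.94 x [ 0.913  0.408 -0.   ] y [ 0.408 -0.913 -0.002] z [-0.001  0.002 -1.   ] q [ 1.18  0.69 -0.19  1.57  0.16  0.9  -0.22]
scene [1.06446035 1.01317677 1.15186969] [[-0.86, -0.35, 0.36], [0.5, -0.57, 0.65], [-0.02, 0.74, 0.67]]
chest 0.84 [250. 233.] 8009 [0.632 0.015 0.061] top 0.076
chest 0.58 [351. 282.] 345 [0.467 0.305 0.029] top 0.046
cover_grip 0.6 [281. 224.] 2717 [0.526 0.007 0.069] top 0.1
stacker 0.74 [328. 316.] 936 [0.586 0.358 0.016] top 0.072
car1 0.68 [351. 280.] 371 [0.466 0.303 0.028] top 0.046
car1 0.67 [266. 172.] 272 [ 0.434 -0.297  0.025] top 0.047
car1 0.64 [220. 188.] 281 [ 0.597 -0.308  0.025] top 0.047
tree 0.55 [289. 330.] 334 [0.701 0.36  0.04 ] top 0.088
drum 0.83 [376. 325.] 737 [0.498 0.468 0.049] top 0.054
globe 0.51 [232. 157.] 288 [ 0.487 -0.442  0.043] top 0.072
globe 0.49 [281. 217.] 2589 [0.523 0.007 0.069] top 0.1
gift 0.58 [186. 189.] 546 [ 0.71  -0.329  0.042] top 0.05
boat 0.78 [396. 270.] 464 [0.321 0.338 0.025] top 0.061
boat 0.48 [278. 220.] 2675 [0.525 0.007 0.069] top 0.1
xylophone 0.92 
[... 459 characters left out ...]
tacker 0.84 [305. 173.] 375 [0.579 0.339 0.016] top 0.072
car1 0.87 [276. 281.] 422 [ 0.431 -0.313  0.025] top 0.044
car1 0.84 [332. 282.] 418 [ 0.593 -0.326  0.025] top 0.044
car1 0.43 [275. 179.] 166 [0.46  0.276 0.025] top 0.044
car1 0.34 [333. 166.] 200 [0.694 0.337 0.036] top 0.089
tree 0.45 [334. 169.] 201 [0.694 0.338 0.037] top 0.089
drum 0.72 [280. 156.] 333 [0.488 0.439 0.034] top 0.054
globe 0.57 [295. 318.] 573 [ 0.474 -0.478  0.051] top 0.072
gift 0.84 [371. 287.] 979 [ 0.696 -0.362  0.042] top 0.048
boat 0.52 [297. 318.] 619 [ 0.475 -0.478  0.05 ] top 0.072
xylophone 0.88 [224. 313.] 1328 [ 0.296 -0.411  0.018] top 0.025
jar 0.68 [347. 321.] 638 [ 0.606 -0.494  0.051] top 0.078
```

```bash
cat > fit.py <<'E'
from h import *
def chestfit(c='scene'):
    s=viewer.snapshot(c);P=cloud(s)
    m=(abs(P[:,2]-.064)<.012)&(P[:,0]>.3)&(P[:,0]<1)&(abs(P[:,1])<.22)
    rc=cv2.minAreaRect((P[m,:2]*1000).astype(np.float32));
    g=(P[:,2]>.09)&(P[:,2]<.106)&(P[:,0]>.3)&(P[:,0]<1)&(abs(P[:,1])<.2)
    gr=cv2.minAreaRect((P[g,:2]*1000).astype(np.float32))
    return s,rc,gr,np.median(P[g],0) if g.any() else None
if __name__=='__main__':
    for c in ('scene','side'):
        s,rc,gr,gm=chestfit(c);print(c,rc,gr,gm)
        for l in ('stacker','cover_grip'):
            for o in viewer.pinpoint(c,l)[:2]:print(l,o,at_z(s,o['at'],0 if l=='stacker' else .09).round(3))
        if c=='side':
          P=cloud(s)
          for (x,y) in [(.432,-.305),(.595,-.315)]:
            m=(abs(P[:,0]-x)<.07)&(abs(P[:,1]-y)<.07)&(P[:,2]>.012)&(P[:,2]<.05)
            print('car',cv2.minAreaRect((P[m,:2]*1000).astype(np.float32)));m&=P[:,2]>.037;print(' roof',cv2.minAreaRect((P[m,:2]*1000).astype(np.float32)))
        save(s,c+'1.png')
    a=cv2.imread('pics/scene1.png')[100:370,130:450];b=cv2.imread('pics/side1.png')[120:360,180:440]
    cv2.imwrite('pics/a.png',cv2.hconcat([cv2.resize(a,(400,400)),cv2.resize(b,(400,400))]))
E
python3 fit.py
```

```text
scene ((614.9481201171875, -11.671234130859375), (213.51121520996094, 438.4440002441406), 83.5757064819336) ((491.30377197265625, 2.955718994140625), (73.29468536376953, 18.639123916625977), 83.46621704101562) [0.49343256 0.00716821 0.09946991]
stacker {'at': [324.5, 313.8], 'conf': 0.78} [[0.576 0.339 0.   ]]
cover_grip {'at': [291.0, 210.4], 'conf': 0.77} [[0.484 0.001 0.09 ]]
cover_grip {'at': [283.2, 232.4], 'conf': 0.65} [[0.555 0.074 0.09 ]]
side ((614.4677734375, -14.144424438476562), (214.23641967773438, 435.8232421875), 82.7217025756836) ((488.15081787109375, 3.6969451904296875), (76.85630798339844, 16.38250160217285), 85.50031280517578) [ 0.48843503 -0.0066912   0.09888323]
stacker {'at': [301.9, 175.8], 'conf': 0.67} [[0.575 0.343 0.   ]]
cover_grip {'at': [284.4, 200.6], 'conf': 0.69} [[0.482 0.015 0.09 ]]
car ((430.4554138183594, -305.4847717285156), (44.3062858581543, 83.63299560546875), 53.99953079223633)
 roof ((425.69720458984375, -301.1410827636719), (37.54298400878906, 44.558197021484375), 55.52775192260742)
car ((614.1156616210938, -328.8550720214844), (44.75865173339844, 131.1197052001953), 63.44553756713867)
 roof ((619.2332763671875, -331.1513671875), (36.55645751953125, 116.45828247070312), 63.99355697631836)
```

View pics/a.png

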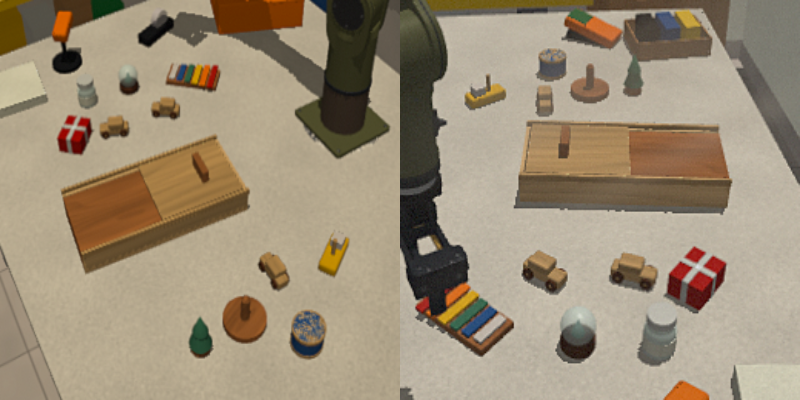

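```bash
cat >> h.py <<'E'
CY=np.radians(-6.8);CO=np.array([.5085,-.0005])
def ch(x,y):  # chest mm -> world xy m
    c,s=np.cos(CY),np.sin(CY);return CO+np.array([c*x-s*y,s*x+c*y])/1000
E
python3 - <<'E'
from h import *
go([.4897,.002,.16],CY)
E
```

```text
rot [ 0.    -0.    -0.329] rot [-0.    -0.     0.671] travel [ 2.986 -2.848  0.525]
```

>>> {"method": "play_rows", "body": {"commands": [{"delta_rot":[0,0,0],"travel":[1,-0.95,0],"gripper":1},{"delta_rot":[0,0,0],"travel":[1,-0.95,0],"gripper":1},{"delta_rot":[0,0,0],"travel":[1,-0.95,0],"gripper":1},{"delta_rot":[0,0,0],"travel":[1,-0.95,0],"gripper":1}], "force": 30}}

```text
clock: 2.0
tool_pos: [0.3356, -0.3754, 0.2391]
eef_rot: [0.977, 0.211, 0.001, -0.001]
contact_force: [-1.4, -0.3, 0.1]
opening: 0.999
```

>>> {"method": "play_rows", "body": {"commands": [{"delta_rot":[0,0,0],"travel":[1,-0.95,0],"gripper":1},{"delta_rot":[0,0,0],"travel":[1,-0.95,0],"gripper":1},{"delta_rot":[0,0,0],"travel":[1,-0.95,0],"gripper":1},{"delta_rot":[0,0,0],"travel":[1,-0.95,0],"gripper":1}]}}

```text
clock: 2.5
tool_pos: [0.4145, -0.185, 0.239]
eef_rot: [0.977, 0.211, 0.001, -0.0]
contact_force: [0.7, -0.3, -0.5]
opening: 1.0
```

>>> {"method": "play_rows", "body": {"commands": [{"delta_rot":[0,0,-0.329],"travel":[0.98,-0.94,0],"gripper":1},{"delta_rot":[0,0,-0.329],"travel":[0.98,-0.94,0],"gripper":1},{"delta_rot":[0,0,-0.329],"travel":[0.98,-0.94,0],"gripper":1},{"delta_rot":[0,0,-0.329],"travel":[0.98,-0.94,0],"gripper":1},{"delta_rot":[0,0,-0.329],"travel":[0.98,-0.94,0],"gripper":1},{"delta_rot":[0,0,-0.329],"travel":[0.98,-0.94,0],"gripper":1},{"delta_rot":[0,0,-0.329],"travel":[0.98,-0.94,0],"gripper":1}]}}

```text
clock: 3.38
tool_pos: [0.4898, -0.0004, 0.2387]
eef_rot: [0.748, 0.663, 0.0, 0.0]
contact_force: [1.3, 0.3, -0.3]
opening: 0.999
```

```bash
python3 - <<'E'
from h import *
pose();go([.4897,.002,.074],CY)
s=viewer.snapshot('wrist');save(s,'w1.png');print(s['origin'],Rm(s['attitude']).round(2).tolist())
P=cloud(s);g=(P[:,2]>.092)&(P[:,2]<.106);print(cv2.minAreaRect((P[g,:2]*1000).astype(np.float32)),g.sum())
print(viewer.pinpoint('wrist','cover_grip'))
E
```

```text
t 3.375 tcp [ 4.898e-01 -4.000e-04  2.387e-01] yaw_y -6.88 x [ 0.12   0.993 -0.   ] y [ 0.993 -0.12   0.   ] z [ 0. -0. -1.] q [ 0.19  0.54 -0.44  1.96  0.34  0.72 -0.58]
 rot [ 0.  0. -0.] rot [ 0. -0.  1.] travel [ 0.016 -0.003  1.098]
[0.4985958  0.07095811 0.38417702] [[0.99, 0.12, 0.03], [-0.12, 0.95, 0.28], [-0.0, -0.28, 0.96]]
((487.4389953613281, 5.068859100341797), (69.31519317626953, 17.683866500854492), 83.33872985839844) 1390
[{'at': [280.0, 191.4], 'conf': 0.72}]
```

View pics/w1.png

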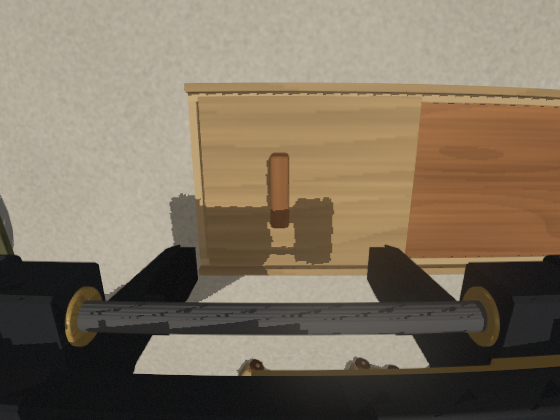

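>>> {"method": "play_rows", "body": {"commands": [{"delta_rot":[0,0,0],"travel":[0.03,-0.01,0.5],"gripper":1},{"delta_rot":[0,0,0],"travel":[0.03,-0.01,0.9],"gripper":1},{"delta_rot":[0,0,0],"travel":[0.03,-0.01,1.0],"gripper":1}]}}

```text
clock: 3.85
tool_pos: [0.4869, 0.0047, 0.086]
eef_rot: [0.748, 0.664, -0.002, -0.001]
contact_force: [0.0, 0.4, 0.8]
opening: 1.0
```

>>> {"method": "play_rows", "body": {"commands": [{"delta_rot":[0,0,0],"travel":[0,0,0.08],"gripper":1},{"delta_rot":[0,0,0],"travel":[0,0,0.08],"gripper":-1},{"delta_rot":[0,0,0],"travel":[0,0,0.08],"gripper":-1},{"delta_rot":[0,0,0],"travel":[0,0,0.08],"gripper":-1},{"delta_rot":[0,0,0],"travel":[0,0,0.08],"gripper":-1},{"delta_rot":[0,0,0],"travel":[0,0,0.08],"gripper":-1}]}}

```text
clock: 4.6
tool_pos: [0.4886, 0.005, 0.077]
eef_rot: [0.747, 0.664, 0.0, 0.0]
contact_force: [-0.8, 0.5, -0.9]
opening: 0.457
```

```bash
python3 - <<'E'
from h import *
pose()
E
```

```text
t 4.6 tcp [0.4886 0.005  0.077 ] yaw_y -6.74 x [0.117 0.993 0.   ] y [ 0.993 -0.117  0.001] z [ 0.001  0.    -1.   ] q [ 0.03  0.81 -0.21  2.1   0.56  0.29 -0.78]
```

>>> {"method": "play_rows", "body": {"commands": [{"delta_rot":[0,0,0],"travel":[0,0,0],"gripper":-1},{"delta_rot":[0,0,0],"travel":[0,0,0],"gripper":-1},{"delta_rot":[0,0,0],"travel":[0,0,0],"gripper":-1},{"delta_rot":[0,0,0],"travel":[0,0,0],"gripper":-1},{"delta_rot":[0,0,0],"travel":[0,0,0],"gripper":-1}]}}

```text
clock: 5.22
tool_pos: [0.4883, 0.0051, 0.0767]
eef_rot: [0.747, 0.664, -0.0, -0.0]
contact_force: [-0.5, 0.1, -0.1]
opening: 0.205
```

>>> {"method": "play_rows", "body": {"commands": [{"delta_rot":[0,0,0],"travel":[0,0.15,0],"gripper":-1},{"delta_rot":[0,0,0],"travel":[0,0.35,0],"gripper":-1},{"delta_rot":[0,0,0],"travel":[0,0.55,0],"gripper":-1},{"delta_rot":[0,0,0],"travel":[0,0.75,0],"gripper":-1},{"delta_rot":[0,0,0],"travel":[0,0.9,0],"gripper":-1},{"delta_rot":[0,0,0],"travel":[0,0.9,0],"gripper":-1}]}}

```text
clock: 5.98
tool_pos: [0.6242, -0.0112, 0.0767]
eef_rot: [0.748, 0.664, 0.001, 0.001]
contact_force: [2.2, -0.7, 1.3]
opening: 0.202
```

>>> {"method": "play_rows", "body": {"commands": [{"delta_rot":[0,0,0],"travel":[0,0.15,0],"gripper":-1},{"delta_rot":[0,0,0],"travel":[0,0.3,0],"gripper":-1},{"delta_rot":[0,0,0],"travel":[0,0.4,0],"gripper":-1},{"delta_rot":[0,0,0],"travel":[0,0.43,0],"gripper":-1},{"delta_rot":[0,0,0],"travel":[0,0.43,0],"gripper":-1}]}}

```text
clock: 6.6
tool_pos: [0.6862, -0.0186, 0.0768]
eef_rot: [0.747, 0.664, -0.0, 0.0]
contact_force: [0.1, -1.1, 3.0]
opening: 0.199
```

>>> {"method": "play_rows", "body": {"commands": [{"delta_rot":[0,0,0],"travel":[0,0.025,0],"gripper":-1},{"delta_rot":[0,0,0],"travel":[0,0.025,0],"gripper":-1},{"delta_rot":[0,0,0],"travel":[0,0.025,0],"gripper":-1}]}}

```text
clock: 6.98
tool_pos: [0.6899, -0.019, 0.0768]
eef_rot: [0.747, 0.664, -0.0, 0.0]
contact_force: [-2.1, -2.1, 4.0]
opening: 0.202
```

>>> {"method": "play_rows", "body": {"commands": [{"delta_rot":[0,0,0],"travel":[0,0.02,0],"gripper":-1},{"delta_rot":[0,0,0],"travel":[0,0.02,0],"gripper":-1},{"delta_rot":[0,0,0],"travel":[0,0.02,0],"gripper":-1}]}}

```text
clock: 7.35
tool_pos: [0.6906, -0.0191, 0.0767]
eef_rot: [0.747, 0.665, -0.002, -0.001]
contact_force: [-9.4, -1.3, 9.6]
opening: 0.203
```

>>> {"method": "play_rows", "body": {"commands": [{"delta_rot":[0,0,0],"travel":[0,0.02,0],"gripper":-1},{"delta_rot":[0,0,0],"travel":[0,0.02,0],"gripper":-1},{"delta_rot":[0,0,0],"travel":[0,0.02,0],"gripper":-1}]}}

```text
clock: 7.72
tool_pos: [0.6906, -0.0191, 0.0767]
eef_rot: [0.747, 0.665, -0.005, -0.003]
contact_force: [-15.6, -0.7, 15.7]
opening: 0.199
```

>>> {"method": "play_rows", "body": {"commands": [{"delta_rot":[0,0,0],"travel":[0,-0.02,0],"gripper":0},{"delta_rot":[0,0,0],"travel":[0,-0.02,0],"gripper":0},{"delta_rot":[0,0,0],"travel":[0,-0.02,0],"gripper":0},{"delta_rot":[0,0,0],"travel":[0,-0.02,0],"gripper":0},{"delta_rot":[0,0,0],"travel":[0,-0.02,-0.3],"gripper":1},{"delta_rot":[0,0,0],"travel":[0,-0.02,-0.6],"gripper":1},{"delta_rot":[0,0,0],"travel":[0,-0.4,-1.0],"gripper":1},{"delta_rot":[0,0,0],"travel":[0,-0.8,-1.0],"gripper":1},{"delta_rot":[0,0,0],"travel":[0,-1,-1.0],"gripper":1},{"delta_rot":[0,0,0],"travel":[0,-1,-1.0],"gripper":1}]}}

```text
clock: 8.98
tool_pos: [0.5442, -0.0017, 0.2274]
eef_rot: [0.747, 0.665, -0.001, -0.0]
contact_force: [0.9, -0.4, 0.1]
opening: 1.003
```

```bash
cat > look.py <<'E'
from h import *
import sys
s=viewer.snapshot('wrist');save(s,sys.argv[1])
pose()
for n in sys.argv[2:]:
    for o in viewer.outline_of('wrist',n)[:4]:
        P=cloud(s,o['pixels'])
        if len(P)<30 or o['conf']<.3:continue
        h=np.percentile(P[:,2],90);T=P[abs(P[:,2]-h)<.006]
        rc=cv2.minAreaRect((T[:,:2]*1000).astype(np.float32));ci=cv2.minEnclosingCircle((T[:,:2]*1000).astype(np.float32))
        print(n,round(o['conf'],2),np.round(o['at']),'top',h.round(4),'rect',np.round(rc[0]+rc[1]+(rc[2],),1),'circ',np.round(ci[0]+(2*ci[1],),1))
E
python3 look.py w2.png ring_large ring_medium ring_small
python3 - <<'E'
from h import *
for x in(-65,0,65):print(ch(x,0))
E
```

```text
t 9.025 tcp [ 0.5469 -0.0018  0.2273] yaw_y -6.68 x [ 0.116  0.993 -0.   ] y [ 0.993 -0.116  0.001] z [ 0.001 -0.    -1.   ] q [ 0.2   0.63 -0.46  1.81  0.38  0.79 -0.57]
ring_large 0.75 [253. 196.] top 0.0244 rect [506.6  -8.3  65.   63.3  36.1] circ [506.4  -8.6  65.9]
ring_medium 0.68 [314. 182.] top 0.0244 rect [572.    1.1  55.   53.9  22.9] circ [5.724e+02 5.000e-01 5.590e+01]
ring_small 0.71 [418. 364.] top 0.0143 rect [ 708.9 -293.4   10.1   21.5   83.5] circ [ 708.3 -298.3   21.5]
[0.44395724 0.00719626]
[ 5.085e-01 -5.000e-04]
[ 0.57304276 -0.00819626]
```

View pics/w2.png

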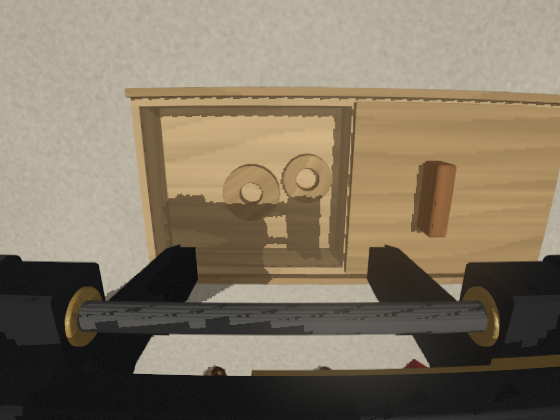

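>>> {"method": "play_rows", "body": {"commands": [{"delta_rot":[0,0,0.5],"travel":[-0.076,-0.262,0],"gripper":1},{"delta_rot":[0,0,0.5],"travel":[-0.076,-0.262,0.1],"gripper":1},{"delta_rot":[0,0,0.5],"travel":[-0.076,-0.262,0.2],"gripper":1},{"delta_rot":[0,0,0.5],"travel":[-0.076,-0.262,0.3],"gripper":1},{"delta_rot":[0,0,0.5],"travel":[-0.076,-0.262,0.4],"gripper":1},{"delta_rot":[0,0,0.5],"travel":[-0.076,-0.262,0.5],"gripper":1},{"delta_rot":[0,0,0.5],"travel":[-0.076,-0.262,0.6],"gripper":1},{"delta_rot":[0,0,0.5],"travel":[-0.076,-0.262,0.7],"gripper":1},{"delta_rot":[0,0,0.5],"travel":[-0.076,-0.262,0.85],"gripper":1},{"delta_rot":[0,0,0.5],"travel":[-0.076,-0.262,0.85],"gripper":1},{"delta_rot":[0,0,0.5],"travel":[-0.076,-0.262,0.85],"gripper":1}]}}

```text
clock: 10.55
tool_pos: [0.5078, -0.0085, 0.0993]
eef_rot: [0.998, -0.058, 0.001, -0.0]
contact_force: [0.5, -0.2, 0.3]
opening: 1.0
```

```bash
python3 - <<'E'
from h import *
pose();go([.5065,-.0085,.009],CY+np.pi/2)
E
```

```text
t 10.55 tcp [ 0.5078 -0.0085  0.0993] yaw_y -96.65 x [ 0.993 -0.116  0.001] y [-0.116 -0.993 -0.   ] z [ 0.001  0.    -1.   ] q [-0.08  0.77  0.02  2.04 -0.03  0.33 -1.73]
 rot [ 0.    -0.    -0.999] rot [-0.    -0.     0.001] travel [-0.009  0.001  0.602]
```

>>> {"method": "play_rows", "body": {"commands": [{"delta_rot":[0,0,0],"travel":[-0.009,0,0.3],"gripper":1},{"delta_rot":[0,0,0],"travel":[-0.009,0,0.5],"gripper":1},{"delta_rot":[0,0,0],"travel":[-0.009,0,0.6],"gripper":1},{"delta_rot":[0,0,0],"travel":[-0.009,0,0.6],"gripper":1},{"delta_rot":[0,0,0],"travel":[-0.009,0,0.6],"gripper":-1},{"delta_rot":[0,0,0],"travel":[-0.009,0,0.6],"gripper":-1},{"delta_rot":[0,0,0],"travel":[-0.009,0,0.6],"gripper":-1},{"delta_rot":[0,0,0],"travel":[-0.009,0,0.6],"gripper":-1},{"delta_rot":[0,0,0],"travel":[-0.009,0,0.6],"gripper":-1},{"delta_rot":[0,0,0],"travel":[-0.009,0,0.6],"gripper":-1}]}}

```text
clock: 11.8
tool_pos: [0.5061, -0.0085, 0.0101]
eef_rot: [0.998, -0.059, 0.001, 0.0]
contact_force: [-0.3, -0.0, 6.9]
opening: 0.725
```

>>> {"method": "play_rows", "body": {"commands": [{"delta_rot":[0,0,0],"travel":[0,0,-0.1],"gripper":-1},{"delta_rot":[0,0,0],"travel":[0,0,-0.4],"gripper":-1},{"delta_rot":[0,0,0],"travel":[0,0,-0.8],"gripper":-1},{"delta_rot":[0,0,0],"travel":[0,0,-1],"gripper":-1},{"delta_rot":[0,0,0],"travel":[0,0,-1],"gripper":-1}]}}

```text
clock: 12.42
tool_pos: [0.5069, -0.0084, 0.1621]
eef_rot: [0.998, -0.059, 0.003, -0.0]
contact_force: [0.1, -0.1, -1.6]
opening: 0.728
```

```bash
python3 look.py w3.png ring_large ring_medium stacker
```

```text
t 12.475 tcp [ 0.5058 -0.0084  0.1604] yaw_y -96.72 x [ 0.993 -0.117  0.002] y [-0.117 -0.993 -0.   ] z [ 0.002  0.    -1.   ] q [-0.09  0.66  0.03  2.01 -0.03  0.47 -1.73]
ring_large 0.77 [281. 245.] top 0.1762 rect [516.5  -9.1  64.3  48.6  82. ] circ [508.3  -7.6  65.7]
ring_medium 0.69 [256. 119.] top 0.0244 rect [5.73e+02 2.00e-01 5.44e+01 5.44e+01 3.86e+01] circ [5.731e+02 4.000e-01 5.550e+01]
```

View pics/w3.png

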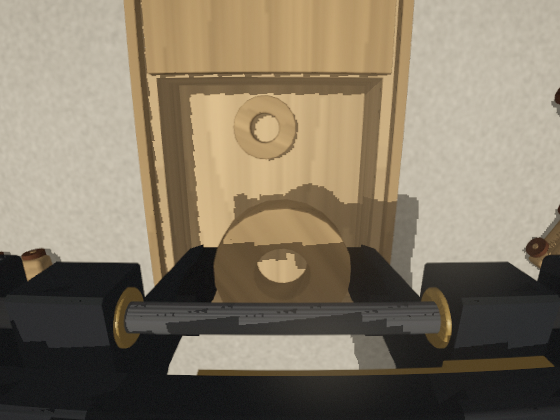

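>>> {"method": "play_rows", "body": {"commands": [{"delta_rot":[0,0,0],"travel":[-0.06,-0.38,0],"gripper":-1},{"delta_rot":[0,0,0],"travel":[-0.125,-0.76,0],"gripper":-1},{"delta_rot":[0,0,0],"travel":[-0.16,-1,0],"gripper":-1}]}}

```text
clock: 13.0
tool_pos: [0.4979, 0.1465, 0.1577]
eef_rot: [0.998, -0.057, -0.001, -0.0]
contact_force: [0.7, -0.2, 0.4]
opening: 0.73
```

>>> {"method": "play_rows", "body": {"commands": [{"delta_rot":[0,0,0],"travel":[-0.06,-0.38,0],"gripper":-1},{"delta_rot":[0,0,0],"travel":[-0.125,-0.76,0],"gripper":-1},{"delta_rot":[0,0,0],"travel":[-0.16,-1,0],"gripper":-1},{"delta_rot":[0,0,0],"travel":[-0.16,-1,0],"gripper":-1}]}}

```text
clock: 13.5
tool_pos: [0.4911, 0.2992, 0.1574]
eef_rot: [0.998, -0.055, -0.001, -0.0]
contact_force: [-0.2, -0.1, -0.6]
opening: 0.725
```

>>> {"method": "play_rows", "body": {"commands": [{"delta_rot":[0,0,0],"travel":[-0.05,-0.28,0],"gripper":-1},{"delta_rot":[0,0,0],"travel":[-0.05,-0.28,0],"gripper":-1},{"delta_rot":[0,0,0],"travel":[-0.05,-0.28,0],"gripper":-1}]}}

```text
clock: 13.88
tool_pos: [0.4903, 0.3355, 0.1583]
eef_rot: [0.998, -0.059, -0.001, 0.001]
contact_force: [-0.6, 0.4, 0.2]
opening: 0.725
```

```bash
cat > post.py <<'E'
from h import *
import sys
s=viewer.snapshot('wrist');save(s,sys.argv[1]);pose()
for o in viewer.outline_of('wrist','stacker')[:1]:
    print(o['conf'],o['at']);P=cloud(s,o['pixels'])
    T=P[(P[:,2]>.065)&(P[:,2]<.085)];B=P[abs(P[:,2]-.016)<.006]
    for q in (T,B):
        if len(q)>10:print(len(q),np.median(q[:,2]).round(4),'mean',q.mean(0).round(4),'circ',np.round(cv2.minEnclosingCircle((q[:,:2]*1000).astype(np.float32)),1) if 0 else cv2.minEnclosingCircle((q[:,:2]*1000).astype(np.float32)))
for o in viewer.pinpoint('wrist','stacker')[:1]:print('pin',o,at_z(s,o['at'],0))
for l in sys.argv[2:]:
    for o in viewer.outline_of('wrist',l)[:1]:
        P=cloud(s,o['pixels']);h=np.percentile(P[:,2],90);T=P[abs(P[:,2]-h)<.006];c=cv2.minEnclosingCircle((T[:,:2]*1000).astype(np.float32))
        p,M=tool();print(l,o['conf'],h.round(4),c,'offset in tool',(M.T@(np.r_[np.array(c[0])/1000,h]-p)).round(4))
E
python3 post.py w4.png ring_large
```

```text
t 13.925 tcp [0.4906 0.3352 0.1585] yaw_y -96.86 x [ 0.993 -0.119 -0.001] y [-0.119 -0.993  0.003] z [-0.001 -0.003 -1.   ] q [-0.75  0.76  0.13  1.74 -0.14  0.65 -2.23]
0.88 [254.0, 100.5]
655 0.0733 mean [0.5784 0.3495 0.0731] circ ((578.7359008789062, 349.9981689453125), 10.078415870666504)
9545 0.0155 mean [0.5802 0.3494 0.0155] circ ((578.9067993164062, 350.33673095703125), 49.90113067626953)
pin {'at': [253.1, 103.4], 'conf': 0.68} [[5.77922105e-01 3.51928749e-01 5.55111512e-17]]
ring_large 0.77 0.1723 ((491.86370849609375, 335.9497375488281), 32.87009811401367) offset in tool [ 0.0011 -0.     -0.0133]
```

View pics/w4.png

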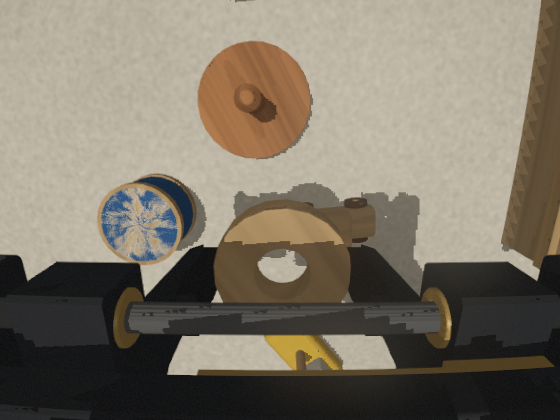

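>>> {"method": "play_rows", "body": {"commands": [{"delta_rot":[0,0,0],"travel":[0.25,-0.08,0],"gripper":-1},{"delta_rot":[0,0,0],"travel":[0.5,-0.163,0.1],"gripper":-1},{"delta_rot":[0,0,0],"travel":[0.564,-0.163,0.3],"gripper":-1},{"delta_rot":[0,0,0],"travel":[0.564,-0.163,0.45],"gripper":-1},{"delta_rot":[0,0,0],"travel":[0.564,-0.163,0.45],"gripper":-1},{"delta_rot":[0,0,0],"travel":[0.564,-0.163,0.45],"gripper":-1}]}}

```text
clock: 14.82
tool_pos: [0.5779, 0.352, 0.0926]
eef_rot: [0.998, -0.059, 0.001, -0.0]
contact_force: [0.9, -0.3, 0.3]
opening: 0.729
```

```bash
python3 post.py w5.png ring_large
```

```text
t 14.875 tcp [0.5781 0.3523 0.093 ] yaw_y -96.74 x [ 0.993 -0.117  0.002] y [-0.117 -0.993 -0.001] z [ 0.002  0.001 -1.   ] q [-0.67  0.94  0.12  1.51 -0.14  0.7  -2.18]
0.56 [284.2, 189.8]
238 0.0747 mean [0.5751 0.3518 0.074 ] circ ((574.1782836914062, 351.8997802734375), 8.173748016357422)
7341 0.0156 mean [0.5943 0.3476 0.0155] circ ((578.7852783203125, 350.53509521484375), 50.211097717285156)
pin {'at': [280.5, 211.9], 'conf': 0.72} [[0.57819157 0.35375717 0.        ]]
ring_large 0.83 0.1067 ((579.4178466796875, 352.2791442871094), 32.85030746459961) offset in tool [ 0.0016  0.     -0.0137]
```

>>> {"method": "play_rows", "body": {"commands": [{"delta_rot":[0,0,0],"travel":[-0.003,0.012,0],"gripper":-1},{"delta_rot":[0,0,0],"travel":[-0.003,0.012,0.12],"gripper":-1},{"delta_rot":[0,0,0],"travel":[-0.003,0.012,0.2],"gripper":-1},{"delta_rot":[0,0,0],"travel":[-0.003,0.012,0.2],"gripper":-1}]}}

```text
clock: 15.52
tool_pos: [0.5754, 0.3498, 0.0596]
eef_rot: [0.998, -0.059, -0.001, 0.001]
contact_force: [1.0, 0.1, -0.4]
opening: 0.726
```

>>> {"method": "play_rows", "body": {"commands": [{"delta_rot":[0,0,0],"travel":[0,0,0.1],"gripper":-1},{"delta_rot":[0,0,0],"travel":[0,0,0.2],"gripper":-1},{"delta_rot":[0,0,0],"travel":[0,0,0.25],"gripper":-1},{"delta_rot":[0,0,0],"travel":[0,0,0.25],"gripper":-1}]}}

```text
clock: 16.02
tool_pos: [0.5761, 0.3501, 0.0232]
eef_rot: [0.998, -0.059, -0.001, 0.0]
contact_force: [-0.3, -0.3, -0.0]
opening: 0.73
```

>>> {"method": "play_rows", "body": {"commands": [{"delta_rot":[0,0,0],"travel":[0,0,0],"gripper":1},{"delta_rot":[0,0,0],"travel":[0,0,0],"gripper":1},{"delta_rot":[0,0,0],"travel":[0,0,0],"gripper":1},{"delta_rot":[0,0,0],"travel":[0,0,-0.3],"gripper":1},{"delta_rot":[0,0,0],"travel":[0,0,-0.7],"gripper":1},{"delta_rot":[0,0,0],"travel":[0,0,-1],"gripper":1},{"delta_rot":[0,0,0],"travel":[0,0,-1],"gripper":1}]}}

```text
clock: 16.9
tool_pos: [0.5793, 0.3517, 0.179]
eef_rot: [0.998, -0.059, 0.004, -0.003]
contact_force: [0.6, 0.3, -0.3]
opening: 1.002
```

```bash
python3 - <<'E'
from h import *
pose();go([.5725,.0006,.173],CY+np.pi/2)
s=viewer.snapshot('wrist')
for o in viewer.outline_of('wrist','ring_large')[:2]:
    P=cloud(s,o['pixels']);print(o['conf'],np.percentile(P[:,2],90),cv2.minEnclosingCircle((P[:,:2]*1000).astype(np.float32)))
E
```

```text
t 16.9 tcp [0.5793 0.3517 0.179 ] yaw_y -96.74 x [ 0.993 -0.117  0.007] y [-0.117 -0.993 -0.006] z [ 0.008  0.005 -1.   ] q [-0.68  0.83  0.14  1.47 -0.13  0.85 -2.19]
 rot [ 0.004 -0.003 -1.   ] rot [-0.002 -0.002  0.   ] travel [0.229 2.33  0.029]
0.85 0.03440276772403708 ((574.388671875, 351.66168212890625), 36.255767822265625)
```

Ring lies on the base (top 34 mm). Now the medium ring.

>>> {"method": "play_rows", "body": {"commands": [{"delta_rot":[0,0,0],"travel":[0.04,0.4,0],"gripper":1},{"delta_rot":[0,0,0],"travel":[0.08,0.8,0],"gripper":1},{"delta_rot":[0,0,0],"travel":[0.1,1,0],"gripper":1}]}}

```text
clock: 17.38
tool_pos: [0.5727, 0.1945, 0.1724]
eef_rot: [0.998, -0.061, -0.002, 0.002]
contact_force: [-0.5, 0.4, -0.5]
opening: 1.0
```

>>> {"method": "play_rows", "body": {"commands": [{"delta_rot":[0,0,0],"travel":[0.04,0.4,0],"gripper":1},{"delta_rot":[0,0,0],"travel":[0.08,0.8,0],"gripper":1},{"delta_rot":[0,0,0],"travel":[0.1,1,0],"gripper":1},{"delta_rot":[0,0,0],"travel":[0.1,1,0],"gripper":1},{"delta_rot":[0,0,0],"travel":[0.1,1,0],"gripper":1}]}}

```text
clock: 18.0
tool_pos: [0.5707, 0.0507, 0.1732]
eef_rot: [0.998, -0.058, -0.001, -0.001]
contact_force: [0.1, 0.7, -0.5]
opening: 0.999
```

```bash
python3 - <<'E'
from h import *
pose();go([.5725,.0006,.009],CY+np.pi/2)
E
```

```text
t 18.0 tcp [0.5707 0.0507 0.1732] yaw_y -96.63 x [ 0.993 -0.115 -0.002] y [-0.115 -0.993 -0.001] z [-0.002  0.001 -1.   ] q [-0.21  0.71  0.07  1.8  -0.08  0.64 -1.78]
 rot [-0.001 -0.    -0.999] rot [-0.     0.001  0.001] travel [0.053 0.331 1.094]
```

>>> {"method": "play_rows", "body": {"commands": [{"delta_rot":[0,0,0],"travel":[0.05,0.33,0],"gripper":1},{"delta_rot":[0,0,0],"travel":[0.05,0.33,0.3],"gripper":1},{"delta_rot":[0,0,0],"travel":[0.05,0.33,0.7],"gripper":1},{"delta_rot":[0,0,0],"travel":[0.05,0.33,0.8],"gripper":1},{"delta_rot":[0,0,0],"travel":[0.05,0.33,0.8],"gripper":1}]}}

```text
clock: 18.62
tool_pos: [0.5728, 0.0004, 0.0539]
eef_rot: [0.998, -0.058, -0.001, -0.0]
contact_force: [-1.1, 0.4, 0.2]
opening: 1.003
```

>>> {"method": "play_rows", "body": {"commands": [{"delta_rot":[0,0,0],"travel":[0,0,0.15],"gripper":1},{"delta_rot":[0,0,0],"travel":[0,0,0.29],"gripper":1},{"delta_rot":[0,0,0],"travel":[0,0,0.29],"gripper":1},{"delta_rot":[0,0,0],"travel":[0,0,0.29],"gripper":-1},{"delta_rot":[0,0,0],"travel":[0,0,0.29],"gripper":-1},{"delta_rot":[0,0,0],"travel":[0,0,0.29],"gripper":-1},{"delta_rot":[0,0,0],"travel":[0,0,0.29],"gripper":-1},{"delta_rot":[0,0,0],"travel":[0,0,0.29],"gripper":-1},{"delta_rot":[0,0,0],"travel":[0,0,0.29],"gripper":-1},{"delta_rot":[0,0,0],"travel":[0,0,0.29],"gripper":-1}]}}

```text
clock: 19.88
tool_pos: [0.5733, -0.0011, 0.0111]
eef_rot: [0.998, -0.059, 0.0, -0.0]
contact_force: [0.4, -0.0, 5.3]
opening: 0.62
```

>>> {"method": "play_rows", "body": {"commands": [{"delta_rot":[0,0,0],"travel":[0,0,-0.1],"gripper":-1},{"delta_rot":[0,0,0],"travel":[0,0,-0.4],"gripper":-1},{"delta_rot":[0,0,0],"travel":[0,0,-0.8],"gripper":-1},{"delta_rot":[0,0,0],"travel":[0,0,-1],"gripper":-1},{"delta_rot":[0,0,0],"travel":[0,0,-1],"gripper":-1}]}}

```text
clock: 20.5
tool_pos: [0.5745, -0.0012, 0.1636]
eef_rot: [0.998, -0.059, 0.003, -0.0]
contact_force: [0.1, -0.1, -1.7]
opening: 0.622
```

```bash
python3 look.py w6.png ring_medium; python3 - <<'E'
from h import *
go([.577,.3508,.159],CY+np.pi/2)
E
```

```text
t 20.55 tcp [ 0.5733 -0.0011  0.1618] yaw_y -96.73 x [ 0.993 -0.117  0.002] y [-0.117 -0.993 -0.   ] z [ 0.002  0.    -1.   ] q [-0.11  0.72  0.06  1.81 -0.07  0.61 -1.7 ]
ring_medium 0.64 [280. 250.] top 0.1767 rect [581.   -1.5  54.6  42.9  82.8] circ [575.3  -0.8  55.2]
 rot [-0.  0. -1.] rot [0. 0. 0.] travel [-0.244 -2.333  0.01 ]
```

>>> {"method": "play_rows", "body": {"commands": [{"delta_rot":[0,0,0],"travel":[-0.04,-0.35,0],"gripper":-1},{"delta_rot":[0,0,0],"travel":[-0.08,-0.7,0],"gripper":-1},{"delta_rot":[0,0,0],"travel":[-0.104,-1,0],"gripper":-1}]}}

```text
clock: 20.98
tool_pos: [0.5734, 0.1517, 0.1587]
eef_rot: [0.998, -0.058, -0.002, 0.0]
contact_force: [0.4, 0.0, 0.6]
opening: 0.621
```

>>> {"method": "play_rows", "body": {"commands": [{"delta_rot":[0,0,0],"travel":[-0.04,-0.35,0],"gripper":-1},{"delta_rot":[0,0,0],"travel":[-0.08,-0.7,0],"gripper":-1},{"delta_rot":[0,0,0],"travel":[-0.104,-1,0],"gripper":-1}]}}

```text
clock: 21.35
tool_pos: [0.5754, 0.3025, 0.1584]
eef_rot: [0.998, -0.058, -0.002, 0.001]
contact_force: [-0.2, 0.5, 0.3]
opening: 0.621
```

>>> {"method": "play_rows", "body": {"commands": [{"delta_rot":[0,0,0],"travel":[-0.035,-0.2,0],"gripper":-1},{"delta_rot":[0,0,0],"travel":[-0.035,-0.333,0],"gripper":-1},{"delta_rot":[0,0,0],"travel":[-0.035,-0.333,0.2],"gripper":-1},{"delta_rot":[0,0,0],"travel":[-0.035,-0.333,0.45],"gripper":-1},{"delta_rot":[0,0,0],"travel":[-0.035,-0.333,0.45],"gripper":-1},{"delta_rot":[0,0,0],"travel":[-0.035,-0.333,0.45],"gripper":-1}]}}

```text
clock: 22.1
tool_pos: [0.578, 0.3505, 0.0932]
eef_rot: [0.998, -0.059, -0.0, 0.0]
contact_force: [0.7, 0.0, -0.4]
opening: 0.622
```

```bash
python3 post.py w7.png ring_medium
```

```text
t 22.15 tcp [0.5785 0.3509 0.0941] yaw_y -96.74 x [ 0.993 -0.117  0.001] y [-0.117 -0.993 -0.001] z [ 0.001  0.001 -1.   ] q [-0.68  0.94  0.13  1.51 -0.16  0.7  -2.17]
0.87 [283.9, 175.0]
196 0.0744 mean [0.5745 0.3513 0.0738] circ ((573.47802734375, 351.299072265625), 7.400637149810791)
5560 0.0156 mean [0.5953 0.3477 0.0155] circ ((578.8252563476562, 350.5085144042969), 50.118919372558594)
pin {'at': [283.2, 212.4], 'conf': 0.81} [[0.57732906 0.35016574 0.        ]]
ring_medium 0.84 0.1062 ((578.03076171875, 351.69793701171875), 28.23949432373047) offset in tool [-0.0006 -0.0006 -0.0116]
```

>>> {"method": "play_rows", "body": {"commands": [{"delta_rot":[0,0,0],"travel":[0.006,0.004,0],"gripper":-1},{"delta_rot":[0,0,0],"travel":[0.006,0.004,0.12],"gripper":-1},{"delta_rot":[0,0,0],"travel":[0.006,0.004,0.2],"gripper":-1},{"delta_rot":[0,0,0],"travel":[0.006,0.004,0.3],"gripper":-1},{"delta_rot":[0,0,0],"travel":[0.006,0.004,0.34],"gripper":-1},{"delta_rot":[0,0,0],"travel":[0.006,0.004,0.34],"gripper":-1}]}}

```text
clock: 23.05
tool_pos: [0.5782, 0.3498, 0.0414]
eef_rot: [0.998, -0.059, -0.0, 0.0]
contact_force: [-0.1, 0.2, -0.1]
opening: 0.625
```

>>> {"method": "play_rows", "body": {"commands": [{"delta_rot":[0,0,0],"travel":[0,0,0],"gripper":1},{"delta_rot":[0,0,0],"travel":[0,0,0],"gripper":1},{"delta_rot":[0,0,0],"travel":[0,0,0],"gripper":1},{"delta_rot":[0,0,0],"travel":[0,0,-0.3],"gripper":1},{"delta_rot":[0,0,0],"travel":[-0.1,0,-0.7],"gripper":1},{"delta_rot":[0,0,0],"travel":[-0.5,0.1,-1],"gripper":1},{"delta_rot":[0,0,0],"travel":[-0.8,0.1,-1],"gripper":1},{"delta_rot":[0,0,0],"travel":[-0.8,0.1,-1],"gripper":1},{"delta_rot":[0,0,0],"travel":[-0.8,0.1,-1],"gripper":1}]}}

```text
clock: 24.18
tool_pos: [0.4585, 0.3494, 0.1926]
eef_rot: [0.998, -0.059, 0.001, -0.0]
contact_force: [-0.6, -0.5, 0.2]
opening: 1.001
```

```bash
python3 look.py w8.png ring_large ring_medium car1
```

```text
t 24.225 tcp [0.4591 0.349  0.1923] yaw_y -96.78 x [ 0.993 -0.118  0.002] y [-0.118 -0.993 -0.   ] z [ 0.002  0.    -1.   ] q [-0.82  0.69  0.16  1.78 -0.16  0.69 -2.27]
ring_large 0.77 [276.  92.] top 0.0344 rect [566.1 348.3  42.8  64.9  11.6] circ [577.  350.6  65.4]
ring_medium 0.93 [274.  52.] top 0.0525 rect [578.5 350.2  54.6  53.9  42.1] circ [578.3 350.5  55.9]
car1 0.86 [336. 184.] top 0.042 rect [458.3 298.6  44.2  34.4  88.4] circ [458.9 298.8  51.8]
```

View pics/w8.png

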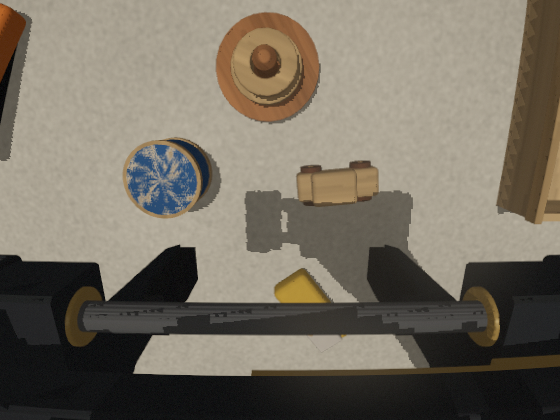

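```bash
cat > car.py <<'E'
from h import *
import sys
s=viewer.snapshot('wrist');pose();save(s,'car_%d.png'%(r.get_state()['clock']*100))
for o in viewer.outline_of('wrist','car1')[:4]:
    if o['conf']<.3: continue
    P=cloud(s,cv2.dilate(o['pixels'].astype(np.uint8),np.ones((5,5)))>0);c=np.median(P,0)
    f=lambda T:cv2.minAreaRect((T[:,:2]*1000).astype(np.float32)) if len(T)>20 else None
    print(round(o['conf'],2),np.round(o['at']),'all',f(P[P[:,2]>.014]),'\n   roof',f(P[(P[:,2]>.036)]),np.percentile(P[:,2],95).round(4))
E
python3 car.py
```

```text
t 24.425 tcp [0.4588 0.3487 0.1918] yaw_y -96.81 x [ 0.993 -0.119  0.001] y [-0.119 -0.993  0.   ] z [ 0.    -0.001 -1.   ] q [-0.82  0.69  0.16  1.78 -0.16  0.69 -2.27]
0.78 [338. 186.] all ((458.067138671875, 292.96990966796875), (83.53488159179688, 40.49455261230469), 88.71665954589844) 
   roof ((458.3194885253906, 298.50732421875), (44.32379150390625, 34.293174743652344), 88.95853424072266) 0.0422
```

```bash
python3 - <<'E'
from h import *
go([.4581,.293,.10],np.radians(-1.2))
E
```

```text
rot [ 0.     0.    -0.531] rot [ 0.    -0.     0.469] travel [0.041 0.369 0.612]
```

>>> {"method": "play_rows", "body": {"commands": [{"delta_rot":[0,0,-0.531],"travel":[0.04,0.1,0],"gripper":1},{"delta_rot":[0,0,-0.531],"travel":[0.04,0.2,0],"gripper":1},{"delta_rot":[0,0,-0.531],"travel":[0.04,0.37,0],"gripper":1},{"delta_rot":[0,0,-0.531],"travel":[0.04,0.37,0],"gripper":1},{"delta_rot":[0,0,-0.531],"travel":[0.04,0.37,0],"gripper":1},{"delta_rot":[0,0,-0.531],"travel":[0.04,0.37,0],"gripper":1},{"delta_rot":[0,0,-0.531],"travel":[0.04,0.37,0.1],"gripper":1},{"delta_rot":[0,0,-0.531],"travel":[0.04,0.37,0.3],"gripper":1},{"delta_rot":[0,0,-0.531],"travel":[0.04,0.37,0.6],"gripper":1},{"delta_rot":[0,0,-0.531],"travel":[0.04,0.37,0.6],"gripper":1},{"delta_rot":[0,0,-0.531],"travel":[0.04,0.37,0.6],"gripper":1}]}}

```text
clock: 25.85
tool_pos: [0.4579, 0.2937, 0.1031]
eef_rot: [0.715, 0.699, 0.001, 0.0]
contact_force: [-0.2, -0.3, 0.1]
opening: 0.999
```

```bash
python3 - <<'E'
from h import *
pose();go([.4581,.293,.008],np.radians(-1.2))
E
python3 car.py
```

```text
t 25.85 tcp [0.4579 0.2937 0.1031] yaw_y -1.34 x [0.023 1.    0.001] y [ 1.    -0.023  0.001] z [ 0.001  0.001 -1.   ] q [-0.5   0.8  -0.26  1.92  0.42  0.48 -1.09]
 rot [ 0.    -0.    -0.001] rot [-0.    -0.001  0.999] travel [-0.005  0.001  0.634]
t 25.9 tcp [0.4581 0.294  0.1036] yaw_y -1.3 x [0.023 1.    0.001] y [ 1.    -0.023  0.002] z [ 0.002  0.001 -1.   ] q [-0.5   0.8  -0.26  1.92  0.42  0.48 -1.09]
0.71 [280. 214.] all ((457.56365966796875, 293.10638427734375), (82.95006561279297, 40.130245208740234), 88.5291976928711) 
   roof ((457.74951171875, 298.808837890625), (43.64291000366211, 33.86371612548828), 89.01438903808594) 0.0422
```

>>> {"method": "play_rows", "body": {"commands": [{"delta_rot":[0,0,0],"travel":[-0.005,0,0.3],"gripper":1},{"delta_rot":[0,0,0],"travel":[-0.005,0,0.55],"gripper":1},{"delta_rot":[0,0,0],"travel":[-0.005,0,0.62],"gripper":1},{"delta_rot":[0,0,0],"travel":[-0.005,0,0.62],"gripper":-1},{"delta_rot":[0,0,0],"travel":[-0.005,0,0.62],"gripper":-1},{"delta_rot":[0,0,0],"travel":[-0.005,0,0.62],"gripper":-1},{"delta_rot":[0,0,0],"travel":[-0.005,0,0.62],"gripper":-1},{"delta_rot":[0,0,0],"travel":[-0.005,0,0.62],"gripper":-1},{"delta_rot":[0,0,0],"travel":[-0.005,0,0.62],"gripper":-1},{"delta_rot":[0,0,0],"travel":[-0.005,0,0.62],"gripper":-1},{"delta_rot":[0,0,0],"travel":[-0.005,0,0.62],"gripper":-1}], "force": 35}}

```text
clock: 27.32
tool_pos: [0.4573, 0.2927, 0.0095]
eef_rot: [0.714, 0.7, 0.0, 0.0]
contact_force: [-0.0, -1.4, 4.1]
opening: 0.453
```

>>> {"method": "play_rows", "body": {"commands": [{"delta_rot":[0,0,0],"travel":[0,0,-0.1],"gripper":-1},{"delta_rot":[0,0,0],"travel":[0,0,-0.4],"gripper":-1},{"delta_rot":[0,0,0],"travel":[0,0,-0.8],"gripper":-1},{"delta_rot":[0,0,0],"travel":[0,0,-0.8],"gripper":-1},{"delta_rot":[0,0,0],"travel":[0,0,-0.8],"gripper":-1}]}}

```text
clock: 27.95
tool_pos: [0.4568, 0.2921, 0.1292]
eef_rot: [0.714, 0.7, -0.0, 0.0]
contact_force: [0.3, -0.2, -1.7]
opening: 0.451
```

```bash
python3 - <<'E'
from h import *
pose();print(ch(-51,36));go([*ch(-51,36),.13],CY+np.pi/2)
E
python3 car.py
```

```text
t 27.95 tcp [0.4568 0.2921 0.1292] yaw_y -1.15 x [ 0.02   1.    -0.001] y [ 1.   -0.02 -0.  ] z [-0.    -0.001 -1.   ] q [-0.47  0.76 -0.3   1.91  0.41  0.54 -1.07]
[0.4621213  0.04128536]
 rot [-0.     0.    -0.469] rot [0.    0.    0.531] travel [-1.671  0.069 -0.004]
t 28.0 tcp [0.4564 0.2918 0.1284] yaw_y -1.15 x [ 0.02   1.    -0.002] y [ 1.    -0.02  -0.002] z [-0.002 -0.002 -1.   ] q [-0.47  0.76 -0.3   1.91  0.41  0.54 -1.07]
0.77 [281. 248.] all ((456.9978942871094, 292.0518493652344), (83.8762435913086, 44.45979690551758), 88.57127380371094) 
   roof ((456.9978942871094, 292.0518493652344), (83.8762435913086, 44.45979690551758), 88.57127380371094) 0.1622
```

>>> {"method": "play_rows", "body": {"commands": [{"delta_rot":[0,0,0],"travel":[-0.3,0.03,0],"gripper":-1},{"delta_rot":[0,0,0],"travel":[-0.6,0.03,0],"gripper":-1},{"delta_rot":[0,0,0],"travel":[-0.85,0.035,0],"gripper":-1},{"delta_rot":[0,0,0],"travel":[-0.85,0.035,0],"gripper":-1}]}}

```text
clock: 28.55
tool_pos: [0.4586, 0.1605, 0.1277]
eef_rot: [0.716, 0.698, -0.003, 0.0]
contact_force: [0.1, 0.9, -1.0]
opening: 0.45
```

>>> {"method": "play_rows", "body": {"commands": [{"delta_rot":[0,0,-0.469],"travel":[-0.3,0.035,0],"gripper":-1},{"delta_rot":[0,0,-0.469],"travel":[-0.6,0.035,0],"gripper":-1},{"delta_rot":[0,0,-0.469],"travel":[-0.82,0.035,0],"gripper":-1},{"delta_rot":[0,0,-0.469],"travel":[-0.82,0.035,0],"gripper":-1},{"delta_rot":[0,0,-0.469],"travel":[-0.82,0.035,0],"gripper":-1},{"delta_rot":[0,0,-0.469],"travel":[-0.82,0.035,0],"gripper":-1},{"delta_rot":[0,0,-0.469],"travel":[-0.82,0.035,0],"gripper":-1},{"delta_rot":[0,0,-0.469],"travel":[-0.82,0.035,0],"gripper":-1},{"delta_rot":[0,0,-0.469],"travel":[-0.82,0.035,0],"gripper":-1},{"delta_rot":[0,0,-0.469],"travel":[-0.82,0.035,0],"gripper":-1}]}}

```text
clock: 29.8
tool_pos: [0.4624, 0.0425, 0.1288]
eef_rot: [0.06, 0.998, 0.0, -0.0]
contact_force: [0.1, 0.1, -1.1]
opening: 0.452
```

```bash
python3 - <<'E'
from h import *
pose();go([*ch(-51,36),.017],CY+np.pi/2)
E
python3 car.py
```

```text
t 29.8 tcp [0.4624 0.0425 0.1288] yaw_y 83.16 x [-0.993  0.119  0.001] y [0.119 0.993 0.   ] z [-0.001  0.    -1.   ] q [ 0.24  0.77 -0.71  2.12  0.93  0.6   0.3 ]
 rot [ 0. -0. -0.] rot [-0. -0.  1.] travel [ 0.001 -0.009  0.745]
t 29.85 tcp [0.4625 0.0424 0.1289] yaw_y 83.19 x [-0.993  0.119  0.   ] y [0.119 0.993 0.   ] z [-0.  0. -1.] q [ 0.24  0.77 -0.71  2.12  0.93  0.6   0.3 ]
0.77 [283. 251.] all ((518.3037719726562, 36.09473419189453), (57.27339172363281, 195.3269805908203), 82.91153717041016) 
   roof ((462.61480712890625, 42.77732467651367), (43.68720245361328, 83.12698364257812), 83.06939697265625) 0.1617
```

>>> {"method": "play_rows", "body": {"commands": [{"delta_rot":[0,0,0],"travel":[0,-0.009,0.2],"gripper":-1},{"delta_rot":[0,0,0],"travel":[0,-0.009,0.4],"gripper":-1},{"delta_rot":[0,0,0],"travel":[0,-0.009,0.6],"gripper":-1},{"delta_rot":[0,0,0],"travel":[0,-0.009,0.7],"gripper":-1},{"delta_rot":[0,0,0],"travel":[0,-0.009,0.74],"gripper":-1},{"delta_rot":[0,0,0],"travel":[0,-0.009,0.74],"gripper":-1}]}}

```text
clock: 30.65
tool_pos: [0.4625, 0.0408, 0.0182]
eef_rot: [0.059, 0.998, -0.0, 0.0]
contact_force: [-0.4, 0.6, -1.0]
opening: 0.45
```

>>> {"method": "play_rows", "body": {"commands": [{"delta_rot":[0,0,0],"travel":[0,0,0],"gripper":0.2},{"delta_rot":[0,0,0],"travel":[0,0,0],"gripper":0.2},{"delta_rot":[0,0,0],"travel":[0,0,0],"gripper":0.2},{"delta_rot":[0,0,0],"travel":[0,0,-0.3],"gripper":0.2},{"delta_rot":[0,0,0],"travel":[0,0,-0.7],"gripper":0.2},{"delta_rot":[0,0,0],"travel":[0,0,-1],"gripper":1},{"delta_rot":[0,0,0],"travel":[0,0,-1],"gripper":1}]}}

```text
clock: 31.52
tool_pos: [0.4642, 0.041, 0.1711]
eef_rot: [0.059, 0.998, 0.001, 0.003]
contact_force: [-0.1, -0.5, 0.2]
opening: 0.806
```

```bash
python3 - <<'E'
from h import *
pose()
s=viewer.snapshot('side');P=cloud(s)
for o in viewer.outline_of('side','car1')[:5]:
    P=cloud(s,cv2.dilate(o['pixels'].astype(np.uint8),np.ones((3,3)))>0);f=lambda T:np.round(np.r_[sum(map(list,cv2.minAreaRect((T[:,:2]*1000).astype(np.float32))[:2]),[]),cv2.minAreaRect((T[:,:2]*1000).astype(np.float32))[2]],1)
    print(round(o['conf'],2),o['at'],f(P[P[:,2]>.014]),f(P[P[:,2]>.036]))
go([.43,-.25,.22])
E
```

```text
t 31.525 tcp [0.4642 0.041  0.1711] yaw_y 83.22 x [-0.993  0.118 -0.006] y [0.118 0.993 0.002] z [ 0.006  0.001 -1.   ] q [ 0.27  0.69 -0.74  2.09  0.79  0.65  0.44]
0.81 [333.3, 282.1] [ 593.4 -318.8   45.6   84.1   66.4] [ 587.4 -315.4   39.2   43.1   68.8]
0.76 [278.3, 216.2] [467.4  55.4  83.5  83.9  81.4] [458.2  37.   35.6  42.7  82.6]
0.71 [276.8, 283.7] [ 428.5 -306.1   43.9   85.7   56.7] [ 424.4 -301.8   36.4   43.5   57.5]
 travel [-0.014 -1.946 -0.344]
```

>>> {"method": "play_rows", "body": {"commands": [{"delta_rot":[0,0,0],"travel":[-0.01,-0.4,-0.1],"gripper":1},{"delta_rot":[0,0,0],"travel":[-0.01,-0.8,-0.1],"gripper":1},{"delta_rot":[0,0,0],"travel":[-0.01,-1,-0.1],"gripper":1}]}}

```text
clock: 32.0
tool_pos: [0.4442, -0.1121, 0.1814]
eef_rot: [0.061, 0.998, -0.001, -0.002]
contact_force: [0.1, 0.7, 0.4]
opening: 1.0
```

>>> {"method": "play_rows", "body": {"commands": [{"delta_rot":[0,0,0.147],"travel":[-0.02,-0.4,0],"gripper":1},{"delta_rot":[0,0,0.147],"travel":[-0.02,-0.8,0],"gripper":1},{"delta_rot":[0,0,0.147],"travel":[-0.03,-1,0],"gripper":1},{"delta_rot":[0,0,0.147],"travel":[-0.03,-1,0],"gripper":1},{"delta_rot":[0,0,0.147],"travel":[-0.03,-1,0],"gripper":1}]}}

```text
clock: 32.62
tool_pos: [0.433, -0.2562, 0.1824]
eef_rot: [0.284, 0.959, 0.001, -0.001]
contact_force: [0.2, 0.2, -0.9]
opening: 1.004
```

```bash
python3 car.py
```

```text
t 32.675 tcp [ 0.4333 -0.2559  0.1827] yaw_y 57.05 x [-0.839  0.544  0.002] y [0.544 0.839 0.001] z [-0.001  0.002 -1.   ] q [ 0.86  0.7  -0.69  1.97  0.67  0.72  0.76]
0.96 [314. 347.] all ((521.3577880859375, -285.5937194824219), (40.413848876953125, 236.93756103515625), 67.3367691040039) 
   roof ((507.9753112792969, -283.26153564453125), (34.50792694091797, 209.75701904296875), 69.24114990234375) 0.2601
0.79 [236. 208.] all ((427.9554443359375, -301.7351379394531), (39.70429229736328, 83.43598937988281), 51.28199768066406) 
   roof ((423.7054443359375, -298.36676025390625), (33.144535064697266, 44.40354537963867), 50.97419738769531) 0.0422
0.75 [550.  48.] all ((456.9229431152344, 26.610815048217773), (29.873565673828125, 85.78095245361328), 66.2391357421875) 
   roof ((451.6963195800781, 25.077655792236328), (7.112042427062988, 37.69350051879883), 73.95142364501953) 0.0396
```

```bash
python3 - <<'E'
from h import *
go([.428,-.3017,.09],np.radians(51.2))
E
```

```text
rot [ 0.    -0.     0.033] rot [ 0.001  0.    -0.967] travel [-0.136 -0.277  0.619]
```

>>> {"method": "play_rows", "body": {"commands": [{"delta_rot":[0,0,0.033],"travel":[-0.136,-0.277,0.1],"gripper":1},{"delta_rot":[0,0,0.033],"travel":[-0.136,-0.277,0.35],"gripper":1},{"delta_rot":[0,0,0.033],"travel":[-0.136,-0.277,0.6],"gripper":1},{"delta_rot":[0,0,0.033],"travel":[-0.136,-0.277,0.6],"gripper":1},{"delta_rot":[0,0,0.033],"travel":[-0.136,-0.277,0.6],"gripper":1}]}}

```text
clock: 33.35
tool_pos: [0.4286, -0.3031, 0.0943]
eef_rot: [0.334, 0.943, 0.0, 0.001]
contact_force: [-0.5, -0.8, 1.1]
opening: 1.0
```

```bash
python3 car.py; python3 - <<'E'
from h import *
go([.428,-.3017,.01],np.radians(51.2))
E
```

```text
t 33.4 tcp [ 0.4288 -0.3035  0.0946] yaw_y 50.96 x [-0.777  0.63  -0.002] y [0.63  0.777 0.001] z [ 0.002 -0.001 -1.   ] q [ 0.85  0.84 -0.54  1.97  0.81  0.55  0.63]
0.6 [386. 355.] all ((507.440673828125, -283.40142822265625), (40.70560073852539, 163.2444610595703), 70.65655517578125) 
   roof ((506.92413330078125, -284.88720703125), (34.8717155456543, 163.7951202392578), 71.61422729492188) 0.1757
0.59 [279. 213.] all ((427.8822326660156, -302.044921875), (39.94886779785156, 83.45909118652344), 51.02197265625) 
   roof ((422.9596252441406, -298.1689453125), (34.003082275390625, 42.91565704345703), 50.85966873168945) 0.0422
 rot [ 0.     0.001 -0.002] rot [ 0.001 -0.     0.998] travel [0.014 0.008 0.565]
```

>>> {"method": "play_rows", "body": {"commands": [{"delta_rot":[0,0,0],"travel":[0.012,0.005,0.3],"gripper":1},{"delta_rot":[0,0,0],"travel":[0.012,0.005,0.5],"gripper":1},{"delta_rot":[0,0,0],"travel":[0.012,0.005,0.56],"gripper":1},{"delta_rot":[0,0,0],"travel":[0.012,0.005,0.56],"gripper":-1},{"delta_rot":[0,0,0],"travel":[0.012,0.005,0.56],"gripper":-1},{"delta_rot":[0,0,0],"travel":[0.012,0.005,0.56],"gripper":-1},{"delta_rot":[0,0,0],"travel":[0.012,0.005,0.56],"gripper":-1},{"delta_rot":[0,0,0],"travel":[0.012,0.005,0.56],"gripper":-1},{"delta_rot":[0,0,0],"travel":[0.012,0.005,0.56],"gripper":-1},{"delta_rot":[0,0,0],"travel":[0.012,0.005,0.56],"gripper":-1},{"delta_rot":[0,0,0],"travel":[0.012,0.005,0.56],"gripper":-1}]}}

```text
clock: 34.83
tool_pos: [0.4268, -0.3023, 0.0095]
eef_rot: [0.335, 0.942, -0.0, 0.0]
contact_force: [-0.9, 0.2, 4.9]
opening: 0.448
```

>>> {"method": "play_rows", "body": {"commands": [{"delta_rot":[0,0,0],"travel":[0,0,-0.1],"gripper":-1},{"delta_rot":[0,0,0],"travel":[0,0,-0.4],"gripper":-1},{"delta_rot":[0,0,0],"travel":[0,0,-0.8],"gripper":-1},{"delta_rot":[0,0,0],"travel":[0,0,-0.8],"gripper":-1},{"delta_rot":[0,0,0],"travel":[0,0,-0.8],"gripper":-1}]}}

```text
clock: 35.45
tool_pos: [0.4259, -0.3025, 0.1292]
eef_rot: [0.335, 0.942, -0.0, -0.0]
contact_force: [0.0, 0.7, -2.5]
opening: 0.447
```

```bash
python3 - <<'E'
from h import *
pose();print(ch(51,36),ch(0,-36));go([*ch(51,36),.13],CY+np.pi/2)
E
```

```text
t 35.45 tcp [ 0.4259 -0.3025  0.1292] yaw_y 50.84 x [-0.775  0.631  0.   ] y [ 0.631  0.775 -0.001] z [-0.001 -0.    -1.   ] q [ 0.89  0.79 -0.6   1.96  0.75  0.63  0.68]
[0.56340378 0.02920816] [ 0.50423746 -0.03624676]
 rot [-0.   -0.   -0.18] rot [-0.    0.    0.82] travel [ 0.685  2.294 -0.007]
```

>>> {"method": "play_rows", "body": {"commands": [{"delta_rot":[0,0,-0.18],"travel":[0.1,0.35,0],"gripper":-1},{"delta_rot":[0,0,-0.18],"travel":[0.2,0.7,0],"gripper":-1},{"delta_rot":[0,0,-0.18],"travel":[0.3,1,0],"gripper":-1},{"delta_rot":[0,0,-0.18],"travel":[0.3,1,0],"gripper":-1}]}}

```text
clock: 35.95
tool_pos: [0.4872, -0.1524, 0.1282]
eef_rot: [0.054, 0.999, 0.002, -0.0]
contact_force: [0.5, -1.1, -1.8]
opening: 0.452
```

```bash
python3 - <<'E'
from h import *
pose();go([*ch(51,36),.13],CY+np.pi/2)
E
```

```text
t 35.95 tcp [ 0.4872 -0.1524  0.1282] yaw_y 83.78 x [-0.994  0.108  0.001] y [0.108 0.994 0.004] z [-0.001  0.004 -1.   ] q [ 0.64  0.81 -0.72  1.99  0.86  0.68  0.83]
 rot [ 0.001 -0.     0.003] rot [ 0.001  0.002 -0.997] travel [-0.374  1.259 -0.007]
```

>>> {"method": "play_rows", "body": {"commands": [{"delta_rot":[0,0,0.003],"travel":[-0.12,0.35,0],"gripper":-1},{"delta_rot":[0,0,0.003],"travel":[-0.24,0.7,0],"gripper":-1},{"delta_rot":[0,0,0.003],"travel":[-0.374,1,0],"gripper":-1},{"delta_rot":[0,0,0.003],"travel":[-0.374,1,0],"gripper":-1},{"delta_rot":[0,0,0.003],"travel":[-0.374,1,0],"gripper":-1}]}}

```text
clock: 36.58
tool_pos: [0.5582, -0.0171, 0.1278]
eef_rot: [0.064, 0.998, -0.001, -0.002]
contact_force: [0.1, -0.2, -1.3]
opening: 0.453
```

```bash
python3 - <<'E'
from h import *
pose();go([*ch(51,36),.019],CY+np.pi/2)
E
python3 car.py
```

```text
t 36.575 tcp [ 0.5582 -0.0171  0.1278] yaw_y 82.65 x [-0.992  0.128  0.003] y [ 0.128  0.992 -0.003] z [-0.004 -0.002 -1.   ] q [ 0.35  0.85 -0.71  1.85  0.8   0.76  0.64]
 rot [-0.001 -0.001 -0.003] rot [-0.002  0.001  0.997] travel [0.003 0.313 0.724]
t 36.625 tcp [ 0.5581 -0.0177  0.1279] yaw_y 82.59 x [-0.992  0.129  0.003] y [ 0.129  0.992 -0.003] z [-0.003 -0.003 -1.   ] q [ 0.35  0.85 -0.71  1.85  0.8   0.76  0.64]
0.81 [281. 248.] all ((591.9530029296875, -20.960712432861328), (62.443946838378906, 149.92613220214844), 81.2318115234375) 
   roof ((591.9530029296875, -20.960712432861328), (62.443946838378906, 149.92613220214844), 81.2318115234375) 0.1606
0.71 [346.  74.] all ((463.5851135253906, 40.94971466064453), (41.10690689086914, 83.77583312988281), 83.41173553466797) 
   roof ((457.73138427734375, 41.96149826049805), (34.24814987182617, 43.87471389770508), 83.2899398803711) 0.0483
0.52 [  6. 249.] all ((537.7805786132812, -188.48037719726562), (11.607948303222656, 205.2802276611328), 15.968851089477539) 
   roof ((514.8212280273438, -91.85368347167969), (6.57405948638916, 1.9301451444625854), 89.21221923828125) 0.1943
```

>>> {"method": "play_rows", "body": {"commands": [{"delta_rot":[0,0,-0.003],"travel":[-0.007,0.313,0],"gripper":-1},{"delta_rot":[0,0,-0.003],"travel":[-0.007,0.313,0],"gripper":-1},{"delta_rot":[0,0,-0.003],"travel":[-0.007,0.313,0.2],"gripper":-1},{"delta_rot":[0,0,-0.003],"travel":[-0.007,0.313,0.4],"gripper":-1},{"delta_rot":[0,0,-0.003],"travel":[-0.007,0.313,0.6],"gripper":-1},{"delta_rot":[0,0,-0.003],"travel":[-0.007,0.313,0.7],"gripper":-1},{"delta_rot":[0,0,-0.003],"travel":[-0.007,0.313,0.735],"gripper":-1},{"delta_rot":[0,0,-0.003],"travel":[-0.007,0.313,0.735],"gripper":-1}]}}

```text
clock: 37.67
tool_pos: [0.5669, 0.031, 0.0194]
eef_rot: [0.059, 0.998, -0.0, 0.0]
contact_force: [0.7, -0.3, -0.8]
opening: 0.449
```

>>> {"method": "play_rows", "body": {"commands": [{"delta_rot":[0,0,0],"travel":[0,0,0],"gripper":0.2},{"delta_rot":[0,0,0],"travel":[0,0,0],"gripper":0.2},{"delta_rot":[0,0,0],"travel":[0,0,0],"gripper":0.2},{"delta_rot":[0,0,0],"travel":[0,0,-0.3],"gripper":0.2},{"delta_rot":[0,0,0],"travel":[0,0,-0.7],"gripper":0.2},{"delta_rot":[0,0,0],"travel":[0,0,-1],"gripper":1},{"delta_rot":[0,0,0],"travel":[0,0,-1],"gripper":1}]}}

```text
clock: 38.55
tool_pos: [0.5688, 0.0322, 0.1726]
eef_rot: [0.059, 0.998, 0.001, 0.004]
contact_force: [0.3, -0.1, -0.5]
opening: 0.805
```

```bash
python3 - <<'E'
from h import *
pose()
s=viewer.snapshot('side');P=cloud(s);save(s,'side2.png')
for o in viewer.outline_of('side','car1')[:5]:
    P=cloud(s,cv2.dilate(o['pixels'].astype(np.uint8),np.ones((3,3)))>0);f=lambda T:np.round(np.r_[sum(map(list,cv2.minAreaRect((T[:,:2]*1000).astype(np.float32))[:2]),[]),cv2.minAreaRect((T[:,:2]*1000).astype(np.float32))[2]],1)
    print(round(o['conf'],2),o['at'],f(P[P[:,2]>.014]),f(P[P[:,2]>.036]))
go([.59,-.29,.18],np.radians(69))
E
```

```text
t 38.55 tcp [0.5688 0.0322 0.1726] yaw_y 83.26 x [-0.993  0.117 -0.007] y [0.117 0.993 0.002] z [ 0.007  0.001 -1.   ] q [ 0.29  0.8  -0.76  1.79  0.73  0.85  0.63]
0.97 [328.8, 282.1] [ 593.3 -318.2   43.1   84.5   67. ] [ 588.1 -316.9   34.2   41.9   63.9]
0.65 [309.4, 214.1] [574.4  43.5  79.7  86.6  82.1] [558.5  29.1  39.9  50.8  83.5]
0.61 [277.3, 215.4] [466.4  58.   84.8  82.7  85.3] [460.4  35.1  60.   33.5   2.9]
0.53 [298.5, 172.0] [557.6 159.3 427.   42.2  87.7] [552.8 142.6 394.1  23.4  86.1]
 rot [-0.     0.     0.079] rot [-0.    -0.    -0.921] travel [-0.407 -2.106 -0.072]
```

>>> {"method": "play_rows", "body": {"commands": [{"delta_rot":[0,0,0],"travel":[-0.1,-0.4,-0.07],"gripper":1},{"delta_rot":[0,0,0],"travel":[-0.2,-0.8,-0.07],"gripper":1},{"delta_rot":[0,0,0],"travel":[-0.2,-1,-0.07],"gripper":1}]}}

```text
clock: 39.02
tool_pos: [0.5778, -0.1261, 0.1769]
eef_rot: [0.061, 0.998, -0.001, -0.002]
contact_force: [-1.1, -0.1, -0.7]
opening: 0.998
```

>>> {"method": "play_rows", "body": {"commands": [{"delta_rot":[0,0,0.079],"travel":[-0.1,-0.4,0],"gripper":1},{"delta_rot":[0,0,0.079],"travel":[-0.2,-0.8,0],"gripper":1},{"delta_rot":[0,0,0.079],"travel":[-0.2,-1,0],"gripper":1},{"delta_rot":[0,0,0.079],"travel":[-0.2,-1,0],"gripper":1},{"delta_rot":[0,0,0.079],"travel":[-0.2,-1,0],"gripper":1}]}}

```text
clock: 39.65
tool_pos: [0.5907, -0.2715, 0.1783]
eef_rot: [0.181, 0.984, 0.001, -0.001]
contact_force: [-0.1, -0.2, 0.0]
opening: 0.999
```

```bash
python3 car.py
```

```text
t 39.7 tcp [ 0.5911 -0.271   0.1787] yaw_y 69.25 x [-0.935  0.354  0.002] y [0.354 0.935 0.001] z [-0.001  0.002 -1.   ] q [ 0.73  0.88 -0.74  1.52  0.67  1.    1.01]
0.95 [548.  55.] all ((568.9963989257812, 15.225019454956055), (13.646997451782227, 87.96251678466797), 85.1729507446289) 
   roof None 0.0267
0.61 [241. 209.] all ((591.553466796875, -314.35247802734375), (39.2684440612793, 83.41451263427734), 66.91680145263672) 
   roof ((586.3331909179688, -312.2252197265625), (33.358219146728516, 44.22765350341797), 67.56317138671875) 0.0421
```

```bash
python3 - <<'E'
from h import *
go([.5917,-.3147,.09],np.radians(67))
E
```

```text
rot [ 0.    -0.     0.013] rot [ 0.001  0.001 -0.987] travel [-0.106 -0.272  0.594]
```

>>> {"method": "play_rows", "body": {"commands": [{"delta_rot":[0,0,0.013],"travel":[-0.106,-0.272,0.1],"gripper":1},{"delta_rot":[0,0,0.013],"travel":[-0.106,-0.272,0.35],"gripper":1},{"delta_rot":[0,0,0.013],"travel":[-0.106,-0.272,0.59],"gripper":1},{"delta_rot":[0,0,0.013],"travel":[-0.106,-0.272,0.59],"gripper":1},{"delta_rot":[0,0,0.013],"travel":[-0.106,-0.272,0.59],"gripper":1}]}}

```text
clock: 40.38
tool_pos: [0.5927, -0.3163, 0.0924]
eef_rot: [0.201, 0.98, 0.0, 0.001]
contact_force: [-0.2, 1.1, -0.1]
opening: 1.001
```

```bash
python3 car.py; python3 - <<'E'
from h import *
go([.5917,-.3147,.01],np.radians(67))
E
```

```text
t 40.425 tcp [ 0.5929 -0.3168  0.0929] yaw_y 66.78 x [-0.919  0.394 -0.003] y [0.394 0.919 0.001] z [ 0.003 -0.001 -1.   ] q [ 0.76  1.01 -0.68  1.51  0.74  0.9   1.  ]
0.7 [282. 214.] all ((591.4942626953125, -314.7419738769531), (40.037803649902344, 83.00977325439453), 66.53079986572266) 
   roof ((586.2877197265625, -312.4723205566406), (34.12315368652344, 44.03297805786133), 66.95734405517578) 0.0421
 rot [ 0.     0.001 -0.001] rot [ 0.002 -0.     0.999] travel [0.015 0.011 0.554]
```

>>> {"method": "play_rows", "body": {"commands": [{"delta_rot":[0,0,0],"travel":[0.012,0.008,0.3],"gripper":1},{"delta_rot":[0,0,0],"travel":[0.012,0.008,0.5],"gripper":1},{"delta_rot":[0,0,0],"travel":[0.012,0.008,0.55],"gripper":1},{"delta_rot":[0,0,0],"travel":[0.012,0.008,0.55],"gripper":-1},{"delta_rot":[0,0,0],"travel":[0.012,0.008,0.55],"gripper":-1},{"delta_rot":[0,0,0],"travel":[0.012,0.008,0.55],"gripper":-1},{"delta_rot":[0,0,0],"travel":[0.012,0.008,0.55],"gripper":-1},{"delta_rot":[0,0,0],"travel":[0.012,0.008,0.55],"gripper":-1},{"delta_rot":[0,0,0],"travel":[0.012,0.008,0.55],"gripper":-1},{"delta_rot":[0,0,0],"travel":[0.012,0.008,0.55],"gripper":-1},{"delta_rot":[0,0,0],"travel":[0.012,0.008,0.55],"gripper":-1}]}}

```text
clock: 41.85
tool_pos: [0.5904, -0.3155, 0.0087]
eef_rot: [0.202, 0.979, 0.0, 0.0]
contact_force: [-1.2, -0.6, 3.1]
opening: 0.448
```

>>> {"method": "play_rows", "body": {"commands": [{"delta_rot":[0,0,0],"travel":[0,0,-0.1],"gripper":-1},{"delta_rot":[0,0,0],"travel":[0,0,-0.4],"gripper":-1},{"delta_rot":[0,0,0],"travel":[0,0,-0.8],"gripper":-1},{"delta_rot":[0,0,0],"travel":[0,0,-0.8],"gripper":-1},{"delta_rot":[0,0,0],"travel":[0,0,-0.8],"gripper":-1}]}}

```text
clock: 42.48
tool_pos: [0.5896, -0.3159, 0.1285]
eef_rot: [0.202, 0.979, -0.0, -0.0]
contact_force: [-0.1, 0.9, -0.7]
opening: 0.449
```

```bash
python3 - <<'E'
from h import *
pose();go([*ch(0,-37),.13],CY+np.pi/2)
E
```

```text
t 42.475 tcp [ 0.5896 -0.3159  0.1285] yaw_y 66.71 x [-0.919  0.395  0.   ] y [ 0.395  0.919 -0.001] z [-0.001 -0.001 -1.   ] q [ 0.77  0.96 -0.7   1.5   0.71  0.95  1.02]
 rot [-0.    -0.    -0.092] rot [-0.     0.     0.908] travel [ 1.258  1.481 -0.011]
```

>>> {"method": "play_rows", "body": {"commands": [{"delta_rot":[0,0,-0.092],"travel":[0.25,0.3,0],"gripper":-1},{"delta_rot":[0,0,-0.092],"travel":[0.5,0.6,0],"gripper":-1},{"delta_rot":[0,0,-0.092],"travel":[0.75,0.9,0],"gripper":-1},{"delta_rot":[0,0,-0.092],"travel":[0.85,1,0],"gripper":-1},{"delta_rot":[0,0,-0.092],"travel":[0.85,1,0],"gripper":-1}]}}

```text
clock: 43.1
tool_pos: [0.531, -0.1258, 0.1275]
eef_rot: [0.057, 0.998, 0.0, -0.002]
contact_force: [0.2, -0.6, -1.1]
opening: 0.452
```

```bash
python3 - <<'E'
from h import *
pose();go([*ch(0,-37),.13],CY+np.pi/2)
E
```

```text
t 43.1 tcp [ 0.531  -0.1258  0.1275] yaw_y 83.51 x [-0.994  0.113  0.003] y [0.113 0.994 0.   ] z [-0.003  0.001 -1.   ] q [ 0.56  0.84 -0.72  1.88  0.82  0.74  0.82]
 rot [ 0.    -0.001  0.002] rot [ 0.002  0.    -0.998] travel [ 0.245  0.566 -0.016]
```

>>> {"method": "play_rows", "body": {"commands": [{"delta_rot":[0,0,0.002],"travel":[0.12,0.28,0],"gripper":-1},{"delta_rot":[0,0,0.002],"travel":[0.245,0.566,0],"gripper":-1},{"delta_rot":[0,0,0.002],"travel":[0.245,0.566,0],"gripper":-1},{"delta_rot":[0,0,0.002],"travel":[0.245,0.566,0],"gripper":-1}]}}

```text
clock: 43.6
tool_pos: [0.5062, -0.0409, 0.1277]
eef_rot: [0.063, 0.998, -0.001, -0.0]
contact_force: [-0.6, -0.3, -1.3]
opening: 0.452
```

```bash
python3 car.py; python3 - <<'E'
from h import *
go([*ch(0,-37),.017],CY+np.pi/2)
E
```

```text
t 43.65 tcp [ 0.5062 -0.0412  0.1278] yaw_y 82.71 x [-0.992  0.127  0.001] y [ 0.127  0.992 -0.002] z [-0.001 -0.002 -1.   ] q [ 0.4   0.8  -0.69  2.    0.85  0.66  0.59]
0.92 [373. 242.] all ((520.381591796875, 15.499656677246094), (100.3509292602539, 44.55584716796875), 38.38517379760742) 
   roof ((521.2804565429688, 15.122482299804688), (102.52677917480469, 33.32646942138672), 32.89220428466797) 0.1541
0.81 [280. 251.] all ((540.9681396484375, -45.81231689453125), (50.10794448852539, 151.63052368164062), 83.67574310302734) 
   roof ((540.9681396484375, -45.81231689453125), (50.10794448852539, 151.63052368164062), 83.67574310302734) 0.1614
0.58 [379. 140.] all ((463.196044921875, 40.93891906738281), (41.00382614135742, 83.66214752197266), 82.92827606201172) 
   roof ((457.89794921875, 41.73442077636719), (34.352596282958984, 43.86034393310547), 82.3394546508789) 0.0482
 rot [-0.    -0.    -0.003] rot [-0.     0.001  0.997] travel [0.017 0.025 0.739]
```

```bash
ls -t pics/car_* | head -1 | xargs -I{} cp {} pics/v.png
```

```text
(no output)
```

View pics/v.png

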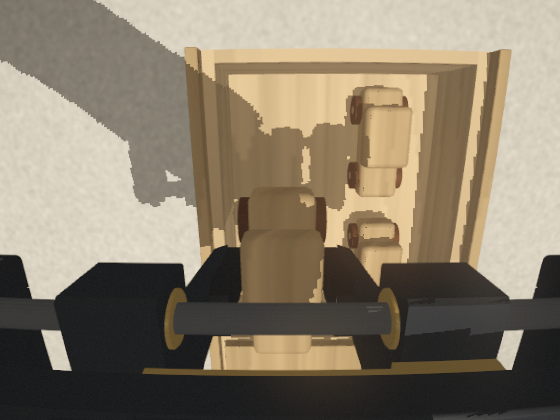

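>>> {"method": "play_rows", "body": {"commands": [{"delta_rot":[0,0,-0.003],"travel":[0.017,0.025,0.2],"gripper":-1},{"delta_rot":[0,0,-0.003],"travel":[0.017,0.025,0.4],"gripper":-1},{"delta_rot":[0,0,-0.003],"travel":[0.017,0.025,0.6],"gripper":-1},{"delta_rot":[0,0,-0.003],"travel":[0.017,0.025,0.7],"gripper":-1},{"delta_rot":[0,0,-0.003],"travel":[0.017,0.025,0.74],"gripper":-1},{"delta_rot":[0,0,-0.003],"travel":[0.017,0.025,0.74],"gripper":-1}]}}

```text
clock: 44.45
tool_pos: [0.504, -0.0356, 0.0173]
eef_rot: [0.058, 0.998, -0.0, 0.0]
contact_force: [-0.1, -0.2, -0.4]
opening: 0.45
```

>>> {"method": "play_rows", "body": {"commands": [{"delta_rot":[0,0,0],"travel":[0,0,0],"gripper":0.2},{"delta_rot":[0,0,0],"travel":[0,0,0],"gripper":0.2},{"delta_rot":[0,0,0],"travel":[0,0,0],"gripper":0.2},{"delta_rot":[0,0,0],"travel":[0,0,-0.3],"gripper":0.2},{"delta_rot":[0,0,0],"travel":[0,0,-0.7],"gripper":0.2},{"delta_rot":[0,0,0],"travel":[0,0,-1],"gripper":1},{"delta_rot":[0,0,0],"travel":[0,0,-1],"gripper":1}]}}

```text
clock: 45.32
tool_pos: [0.5058, -0.0344, 0.1706]
eef_rot: [0.057, 0.998, 0.0, 0.003]
contact_force: [0.5, 0.6, -0.0]
opening: 0.8
```

```bash
python3 car.py; python3 - <<'E'
from h import *
go([.6906,-.0191,.173],CY)
E
```

```text
t 45.375 tcp [ 0.5045 -0.035   0.1687] yaw_y 83.42 x [-0.993  0.115 -0.003] y [ 0.115  0.993 -0.   ] z [ 0.003 -0.    -1.   ] q [ 0.43  0.74 -0.75  1.98  0.76  0.73  0.66]
0.89 [347. 235.] all ((556.9046630859375, 30.250839233398438), (116.61356353759766, 53.54166030883789), 4.924947261810303) 
   roof ((538.646728515625, 26.8170108795166), (84.3982925415039, 43.9080924987793), 12.251384735107422) 0.1703
0.77 [276. 195.] all ((504.8201599121094, -35.4835205078125), (39.78178787231445, 82.93318176269531), 83.32243347167969) 
   roof ((498.9194641113281, -34.69355010986328), (34.11641311645508, 42.812599182128906), 83.1044692993164) 0.0482
0.65 [358. 138.] all ((463.4205627441406, 41.09416961669922), (41.35371398925781, 82.89412689208984), 82.97767639160156) 
   roof ((457.49346923828125, 41.60765075683594), (34.54907989501953, 43.79655075073242), 83.8770751953125) 0.0482
 rot [-0.     0.     0.501] rot [-0.    -0.    -0.499] travel [-1.226  0.25  -0.037]
```

```bash
python3 - <<'E'
from h import *
s=viewer.snapshot('scene');save(s,'sc2.png');cv2.imwrite('pics/sc2c.png',cv2.resize(cv2.imread('pics/sc2.png')[100:370,130:450],(640,540)))
E
```

```text
(no output)
```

View pics/sc2c.png

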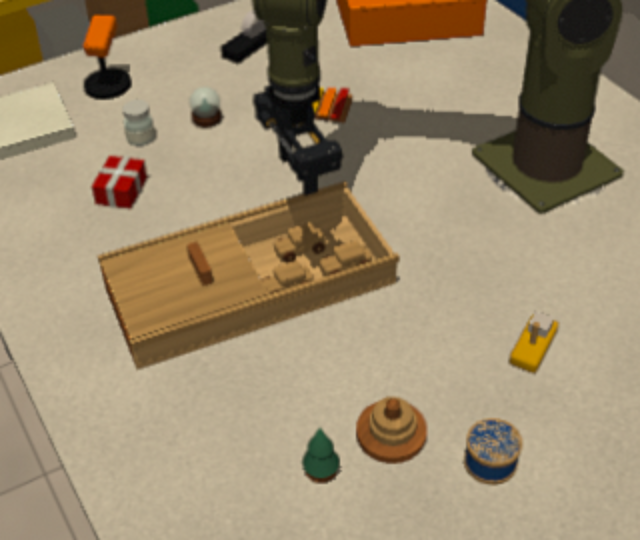

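>>> {"method": "play_rows", "body": {"commands": [{"delta_rot":[0,0,0],"travel":[-0.3,0.1,-0.03],"gripper":1},{"delta_rot":[0,0,0],"travel":[-0.5,0.1,-0.03],"gripper":1},{"delta_rot":[0,0,0],"travel":[-0.5,0.1,-0.03],"gripper":1}]}}

```text
clock: 45.85
tool_pos: [0.5807, -0.0285, 0.17]
eef_rot: [0.058, 0.998, 0.0, -0.001]
contact_force: [-0.9, -0.4, 0.0]
opening: 1.0
```

>>> {"method": "play_rows", "body": {"commands": [{"delta_rot":[0,0,0.5],"travel":[-0.3,0.15,0],"gripper":1},{"delta_rot":[0,0,0.5],"travel":[-0.6,0.15,0],"gripper":1},{"delta_rot":[0,0,0.5],"travel":[-0.726,0.15,0],"gripper":1},{"delta_rot":[0,0,0.5],"travel":[-0.726,0.15,0],"gripper":1},{"delta_rot":[0,0,0.5],"travel":[-0.726,0.15,0],"gripper":1},{"delta_rot":[0,0,0.5],"travel":[-0.726,0.15,0],"gripper":1},{"delta_rot":[0,0,0.5],"travel":[-0.726,0.15,0],"gripper":1},{"delta_rot":[0,0,0.5],"travel":[-0.726,0.15,0],"gripper":1},{"delta_rot":[0,0,0.5],"travel":[-0.726,0.15,0],"gripper":1},{"delta_rot":[0,0,0.5],"travel":[-0.726,0.15,0],"gripper":1},{"delta_rot":[0,0,0.5],"travel":[-0.726,0.15,0],"gripper":1}]}}

```text
clock: 47.22
tool_pos: [0.6897, -0.0185, 0.1711]
eef_rot: [0.746, 0.666, -0.001, -0.0]
contact_force: [-0.4, -0.0, -0.6]
opening: 0.998
```

```bash
python3 - <<'E'
from h import *
pose();go([.6906,-.0191,.0765],CY)
E
```

```text
t 47.225 tcp [ 0.6897 -0.0185  0.1711] yaw_y -6.46 x [ 0.113  0.994 -0.001] y [ 0.994 -0.113 -0.002] z [-0.002 -0.    -1.   ] q [ 0.14  0.87 -0.36  1.4   0.34  0.93 -0.42]
 rot [-0.001  0.     0.002] rot [-0.    -0.001 -0.998] travel [-0.003  0.008  0.631]
```

>>> {"method": "play_rows", "body": {"commands": [{"delta_rot":[0,0,0.002],"travel":[0,0.006,0.3],"gripper":1},{"delta_rot":[0,0,0.002],"travel":[0,0.006,0.55],"gripper":1},{"delta_rot":[0,0,0.002],"travel":[0,0.006,0.625],"gripper":1},{"delta_rot":[0,0,0.002],"travel":[0,0.006,0.625],"gripper":-1},{"delta_rot":[0,0,0.002],"travel":[0,0.006,0.625],"gripper":-1},{"delta_rot":[0,0,0.002],"travel":[0,0.006,0.625],"gripper":-1},{"delta_rot":[0,0,0.002],"travel":[0,0.006,0.625],"gripper":-1},{"delta_rot":[0,0,0.002],"travel":[0,0.006,0.625],"gripper":-1},{"delta_rot":[0,0,0.002],"travel":[0,0.006,0.625],"gripper":-1},{"delta_rot":[0,0,0.002],"travel":[0,0.006,0.625],"gripper":-1},{"delta_rot":[0,0,0.002],"travel":[0,0.006,0.625],"gripper":-1},{"delta_rot":[0,0,0.002],"travel":[0,0.006,0.625],"gripper":-1}], "force": 30}}

```text
clock: 48.72
tool_pos: [0.6907, -0.0185, 0.0781]
eef_rot: [0.748, 0.663, -0.001, -0.001]
contact_force: [-4.4, 0.1, 3.5]
opening: 0.201
```

>>> {"method": "play_rows", "body": {"commands": [{"delta_rot":[0,0,0],"travel":[0,0,0],"gripper":-1},{"delta_rot":[0,0,0],"travel":[0,-0.15,0],"gripper":-1},{"delta_rot":[0,0,0],"travel":[0,-0.35,0],"gripper":-1},{"delta_rot":[0,0,0],"travel":[0,-0.55,0],"gripper":-1},{"delta_rot":[0,0,0],"travel":[0,-0.75,0],"gripper":-1},{"delta_rot":[0,0,0],"travel":[0,-0.95,0],"gripper":-1},{"delta_rot":[0,0,0],"travel":[0,-0.95,0],"gripper":-1}]}}

```text
clock: 49.6
tool_pos: [0.5485, -0.0015, 0.0781]
eef_rot: [0.748, 0.664, -0.001, -0.001]
contact_force: [-2.0, -0.4, -2.0]
opening: 0.199
```

```bash
python3 - <<'E'
from h import *
pose();go([.4781,.0063,.0765],CY)
E
```

```text
t 49.6 tcp [ 0.5485 -0.0015  0.0781] yaw_y -6.85 x [ 0.119  0.993 -0.001] y [ 0.993 -0.119 -0.002] z [-0.003 -0.001 -1.   ] q [ 0.06  0.84 -0.25  1.91  0.44  0.44 -0.63]
 rot [-0.001  0.    -0.   ] rot [0.001 0.001 1.   ] travel [-0.005 -0.472  0.012]
```

>>> {"method": "play_rows", "body": {"commands": [{"delta_rot":[0,0,0],"travel":[0,-0.15,0],"gripper":-1},{"delta_rot":[0,0,0],"travel":[0,-0.32,0],"gripper":-1},{"delta_rot":[0,0,0],"travel":[0,-0.44,0],"gripper":-1},{"delta_rot":[0,0,0],"travel":[0,-0.47,0],"gripper":-1},{"delta_rot":[0,0,0],"travel":[0,-0.47,0],"gripper":-1}]}}

```text
clock: 50.22
tool_pos: [0.4813, 0.0066, 0.078]
eef_rot: [0.749, 0.663, 0.0, 0.0]
contact_force: [0.8, -2.3, -4.1]
opening: 0.199
```

>>> {"method": "play_rows", "body": {"commands": [{"delta_rot":[0,0,0],"travel":[0,-0.025,0],"gripper":-1},{"delta_rot":[0,0,0],"travel":[0,-0.025,0],"gripper":-1},{"delta_rot":[0,0,0],"travel":[0,-0.025,0],"gripper":-1}]}}

```text
clock: 50.6
tool_pos: [0.4782, 0.007, 0.078]
eef_rot: [0.749, 0.663, 0.001, 0.001]
contact_force: [3.9, -3.1, -8.7]
opening: 0.202
```

>>> {"method": "play_rows", "body": {"commands": [{"delta_rot":[0,0,0],"travel":[0,-0.025,0],"gripper":-1},{"delta_rot":[0,0,0],"travel":[0,-0.025,0],"gripper":-1},{"delta_rot":[0,0,0],"travel":[0,-0.025,0],"gripper":-1}]}}

```text
clock: 50.98
tool_pos: [0.4781, 0.0071, 0.0781]
eef_rot: [0.749, 0.662, 0.003, 0.003]
contact_force: [10.6, -5.8, -15.3]
opening: 0.2
```

>>> {"method": "play_rows", "body": {"commands": [{"delta_rot":[0,0,0],"travel":[0,-0.02,0],"gripper":-1},{"delta_rot":[0,0,0],"travel":[0,-0.02,0],"gripper":-1},{"delta_rot":[0,0,0],"travel":[0,-0.02,0],"gripper":-1}]}}

```text
clock: 51.35
tool_pos: [0.4782, 0.0071, 0.0781]
eef_rot: [0.75, 0.662, 0.005, 0.004]
contact_force: [16.2, -7.7, -20.0]
opening: 0.2
```

>>> {"method": "play_rows", "body": {"commands": [{"delta_rot":[0,0,0],"travel":[0,0.035,0],"gripper":-1},{"delta_rot":[0,0,0],"travel":[0,0.035,0],"gripper":0},{"delta_rot":[0,0,0],"travel":[0,0.035,0],"gripper":0},{"delta_rot":[0,0,0],"travel":[0,0.035,0],"gripper":0},{"delta_rot":[0,0,0],"travel":[0,0.035,0],"gripper":0},{"delta_rot":[0,0,0],"travel":[0,0.035,-0.3],"gripper":0},{"delta_rot":[0,0,0],"travel":[0,0.035,-0.7],"gripper":1},{"delta_rot":[0,0,0],"travel":[0,0.035,-1],"gripper":1},{"delta_rot":[0,0,0],"travel":[0,0.035,-1],"gripper":1},{"delta_rot":[0,0,0],"travel":[0,0.035,-1],"gripper":1}]}}

```text
clock: 52.6
tool_pos: [0.4743, 0.0074, 0.2277]
eef_rot: [0.748, 0.663, -0.001, -0.0]
contact_force: [0.7, -0.0, -0.5]
opening: 0.928
```

```bash
python3 - <<'E'
from h import *
pose()
s=viewer.snapshot('wrist');P=cloud(s);g=(P[:,2]>.092)&(P[:,2]<.106);print('bar',cv2.minAreaRect((P[g,:2]*1000).astype(np.float32)))
for c in('scene','side'):
    s=viewer.snapshot(c)
    for n in ['stacker','ring_large','ring_medium','car1','tree','drum','globe','gift','boat','xylophone','jar']:
        for o in viewer.outline_of(c,n)[:1]:
            P=cloud(s,o['pixels']);print(c,n,round(o['conf'],2),np.round(o['at']),np.median(P,0).round(3))
    save(s,c+'9.png')
a=cv2.imread('pics/scene9.png')[100:370,130:450];b=cv2.imread('pics/side9.png')[120:360,180:440]
cv2.imwrite('pics/z.png',cv2.hconcat([cv2.resize(a,(400,400)),cv2.resize(b,(400,400))]))
E
```

```text
t 52.6 tcp [0.4743 0.0074 0.2277] yaw_y -6.91 x [ 0.12   0.993 -0.001] y [ 0.993 -0.12  -0.001] z [-0.001 -0.001 -1.   ] q [ 0.14  0.53 -0.39  2.01  0.32  0.66 -0.58]
bar ((477.5875549316406, 6.162519454956055), (69.40349578857422, 17.852920532226562), 82.80256652832031)
scene stacker 0.73 [324. 323.] [0.593 0.367 0.016]
scene ring_large 0.72 [330. 321.] [0.592 0.375 0.031]
scene ring_medium 0.47 [326. 308.] [0.585 0.358 0.051]
scene tree 0.94 [290. 329.] [0.702 0.36  0.039]
scene drum 0.63 [378. 325.] [0.498 0.468 0.048]
scene globe 0.63 [232. 156.] [ 0.488 -0.443  0.039]
scene gift 0.91 [188. 188.] [ 0.71  -0.329  0.042]
scene boat 0.61 [398. 273.] [0.318 0.338 0.024]
scene xylophone 0.65 [280. 146.] [ 0.293 -0.416  0.019]
side stacker 0.53 [303. 176.] [0.579 0.319 0.014]
side ring_large 0.59 [302. 170.] [0.577 0.323 0.027]
side ring_medium 0.6 [305. 169.] [0.589 0.329 0.048]
side tree 0.73 [330. 166.] [0.693 0.337 0.037]
side drum 0.5 [279. 157.] [0.488 0.436 0.039]
side globe 0.72 [295. 320.] [ 0.474 -0.478  0.049]
side gift 0.55 [370. 289.] [ 0.695 -0.362  0.042]
side boat 0.61 [233. 176.] [0.303 0.314 0.024]
side xylophone 0.92 [220. 310.] [ 0.285 -0.4    0.019]
side jar 0.75 [346. 318.] [ 0.607 -0.492  0.05 ]
```

View pics/z.png

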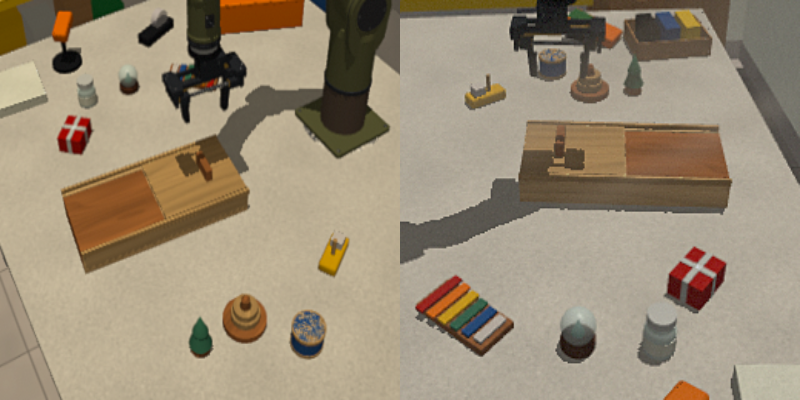

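```bash
python3 -c "
from h import *
print(r.finish_job())"
```

```text
the job is handed in; nothing more can be done
None
```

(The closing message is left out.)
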